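# Fetch the vial from behind the bottles and put it on the balance

## Task

The small vial on the grey board is hemmed in by the two bottles in front of it. Stand both bottles in the empty white tray, and only then take the vial and set it upright on the middle of the balance's pan; after that put each bottle back on the board exactly where it stood. Keep everything upright and leave the jar, the wash bottle, the timer and the cup alone.

Things in the scene. Friction and masses are not known exactly. Their poses are not given: they have to be found in the camera images.
- plastic_bottle_center (a point): The plastic bottle on the board: round, grey translucent, body 68 mm across, 176 mm tall, about 0.1 kg, pale screw cap 41 mm across taking up the top 24 mm. Loose. Point: on its axis, 88 mm above its underside; z up. Grip it across the cap from above (at mid-height its top would meet the gripper). It stands on one of the board's two larger pale marks, 104 mm from the other bottle; which one changes.
- glass_bottle_center (a point): The glass bottle on the board: round, clear, body 67 mm across, 156 mm tall, about 0.2 kg, blue screw cap 53 mm across taking up the top 26 mm. Loose. Point: on its axis, 78 mm above its underside; z up. Grip it across the cap from above. It stands on the other larger mark.
- vial_center (a point): Small opaque pale plastic vial, round, body 37 mm across, 85 mm tall, narrower white screw cap on top. Loose. It stands on the smaller mark at the back of the board, behind and between the bottles. Point: on its axis, 42.5 mm above its underside; z up. Grip it across the body from above once the bottles are gone.
- board: Flat grey storage board, 150 (x) by 190 (y) mm, 12 mm thick, fixed. Origin: centre of its underside, on the bench; top 12 mm above. +x points from its front (robot's side) to its back. Mark centres: front ones at x = -20, y = +52 and -52 mm (74 mm across), back one at x = +30, y = 0 mm (46 mm across). The things stand within about 5 mm of the mark centres.
- tray: Empty shallow white tray, 150 (x) by 210 (y) mm outside, 16 mm high, walls and floor 5 mm thick, fixed: the side area. Origin: centre of its underside, on the bench; things in it stand 5 mm above this. Both bottles fit side by side along its y axis, 48 mm either side of the centre.
- pan (a point): Centre of the top face of the balance's round steel pan, 100 mm across, 46 mm above the bench. The balance is a low white box, 160 by 150 mm, 38 mm high, fixed, with a small blank display on the front; the pan lies 20 mm behind the box's centre. x and y axes lie along the box's sides.
- jar: Bystander: wide pale jar with black lid, 86 mm across, 160 mm tall, to the far left. Origin: centre of its underside. Not to be disturbed.
- wash_bottle: Bystander: plastic wash bottle with a bent spout, 82 mm across, 190 mm tall, to the far right. Origin: centre of its underside. Not to be disturbed.
- timer: Bystander: round white twist timer, 68 mm across, 47 mm tall, at the back, left of the middle. Origin: centre of its underside. Not to be disturbed.
- cup: Bystander: open white cup, 64 mm across, 88 mm tall, at the back, right of the middle. Origin: centre of its underside. Not to be disturbed.
Things that resemble listed ones, but are neither listed nor needed, are in the scene too. What is shaped like the part that bears vial_center but black or blue is not meant.

How it is judged:
On the way, in this order (a step that is already met when the one before it is completed fails the run):
1. both bottles stand upright in the tray and the vial is still in its place on the board (x of plastic_bottle_center in the frame of tray between -0.05 and 0.05 m and y of plastic_bottle_center in the frame of tray between -0.075 and 0.075 m and height (world z) of plastic_bottle_center between 0.0895 and 0.097 m and angle between each of plastic_bottle_center, glass_bottle_center's own z axis and vertical below 0.1 rad and x of glass_bottle_center in the frame of tray between -0.05 and 0.05 m and y of glass_bottle_center in the frame of tray between -0.075 and 0.075 m and height (world z) of glass_bottle_center between 0.0795 and 0.087 m and distance of vial_center from where it was at the start of the episode below 0.03 m), for 0.2 s.
2. the vial stands upright on the middle of the pan while both bottles stand in the tray (x of plastic_bottle_center in the frame of tray between -0.05 and 0.05 m and y of plastic_bottle_center in the frame of tray between -0.075 and 0.075 m and height (world z) of plastic_bottle_center between 0.0895 and 0.097 m and angle between each of plastic_bottle_center, glass_bottle_center, vial_center's own z axis and vertical below 0.1 rad and x of glass_bottle_center in the frame of tray between -0.05 and 0.05 m and y of glass_bottle_center in the frame of tray between -0.075 and 0.075 m and height (world z) of glass_bottle_center between 0.0795 and 0.087 m and horizontal distance between vial_center and pan below 0.015 m and height (world z) of vial_center between 0.0845 and 0.0925 m), for 0.2 s.
At the end, for the whole second after the job is handed in: Each bottle stands upright on the board within 15 mm of where it stood at the start, the vial stands upright on the pan within 15 mm of its centre, and all three are released and at rest (distance of each of plastic_bottle_center, glass_bottle_center from where it was at the start of the episode below 0.015 m and angle between each of plastic_bottle_center, glass_bottle_center, vial_center's own z axis and vertical below 0.1 rad and horizontal distance between vial_center and pan below 0.015 m and height (world z) of vial_center between 0.0845 and 0.0925 m and linear speed of each of plastic_bottle, glass_bottle, vial below 0.02 m/s); the robot touches nothing.
It fails at once if the wide jar is shifted by more than 25 mm or tipped (distance of jar from where it was at the start of the episode above 0.025 m or angle between jar's own z axis and vertical above 0.4 rad).
It fails at once if the wash bottle is shifted by more than 25 mm or tipped (distance of wash_bottle from where it was at the start of the episode above 0.025 m or angle between wash_bottle's own z axis and vertical above 0.4 rad).
It fails at once if the timer is shifted by more than 25 mm or tipped (distance of timer from where it was at the start of the episode above 0.025 m or angle between timer's own z axis and vertical above 0.4 rad).
It fails at once if the white cup is shifted by more than 25 mm or tipped (distance of cup from where it was at the start of the episode above 0.025 m or angle between cup's own z axis and vertical above 0.4 rad).
It fails at once if a bottle or the vial is tipped over (angle between any of plastic_bottle_center, glass_bottle_center, vial_center's own z axis and vertical above 0.6 rad).
It also fails if it takes over 144 s, if anything falls off the work surface, if the arm or the gripper's body presses on something with over 40 N, if the wrist force passes 120 N, or if a joint passes its speed limit or range.

## Robot

A 6-joint arm with a two-finger parallel gripper is mounted at the origin on a cart in front of the work surface, level with it; the furniture and walls round the work are solid. World frame = base frame: x ahead of the robot, y to its left, z up, the work surface at z = 0. Lengths are in m, angles in rad, forces in N, time in s.
With the tool pointing down it reaches from about 0.35 to 0.85 m from the base axis. Payload 8.1 kg.
Tool frame: the origin (TCP) lies between the finger pads; the fingertips stand tips_ahead ahead of it and the grasp point (between the pads) lies 8 mm behind it (tips_ahead is the distance from the TCP to the fingertips, in m); z points along the fingers, x is the direction in which the jaws open and shut, and the axes are right-handed (so a half turn about z gives the same grasp; the last joint's range is limited). The gripper opens to 93 mm and grips with 3 to 60 N. Pads are 15 mm wide; open, the fingers measure 128 mm over their backs; the gripper's body (75 mm by 188 mm) begins 65 mm behind the grasp point.
Start: joints at [1.171, 0.13, 1.488, -0, 1.523, -0.085], TCP at [0.186, 0.571, 0.23] pointing down, gripper open.
Joint ranges: [-2.96, 2.96], [-0.89, 2.26], [0.02, 2.5], [-1.34, 4.48], [0, 2.73], [-2.66, 2.66]. Speed limits (rad/s): [2.39, 2.39, 2.79, 3.14, 3.14, 3.14].

## Interface

Orientations are given as a rotation vector (axis times angle).
In Python, from plant import * gives the robot as it stands.
- The arm moves only by the tool play_rows, never from a script. Its argument "increments" is a list that holds one entry, the list of rows, each a list of 4 numbers: the shift along the tool's x, y, z in cm, then the turn about the tool's z in rad. A call has 1 to 5 rows; each row is the pose to reach, as a shift and turn from the pose measured when the call began, along the tool's axes at that moment; what a row does not reach only later rows make up. A row lasts 1/10 s, in which the tool goes at most 50 mm and 8.59 degrees, less where a joint would pass 70% of its speed; a pose out of reach is approached as far as the arm can. A call with a gripper value outside its range is refused whole. "jaw" is the finger opening in cm, from 0 to 9.3, set as the call begins (left out, the last holds). The fingers move at their own pace and stop on an object; "squeeze" is the grip in N (left out, the last holds). Time passes only in rows, so rows that repeat a pose let the fingers close. It gives the time, the measured TCP pose, the force and the opening at its end, in the units of the state.
- read_state(): the state, without advancing time (a new reading comes with each control period).
- read_camera(name): name is "side" or "top"; returns (picture, depth): 400x640x3 uint8, blue, green, red; 400x640 float32, m along the optical axis (not along the pixel's ray), 0 where there is no reading.
- camera_params(name): a dict with "K" (3x3 intrinsics, pixels), "k1" (the pictures are not rectified: a ray, as slopes to the right and down, at radius r is drawn at 1 + k1 r^2 times it, then the intrinsics apply), "eye" and "orientation" of the camera in the world. Camera axes: x right, y up, looking along -z (the intrinsics and any distortion apply to the point x, -y, -z); pixel columns grow to the right and rows downward; lengths in m; the calibration is good to about 2 mm. A picture is of the moment at which its call begins. camera_params takes no time and is no camera call.
- close_job(): hands the job in, once; it reports no verdict.
The state is a dict: "t": time; "q": joint angles; "dq": joint speeds; "joint_torque": joint torques, N m; "tool_pos": TCP position; "orientation": TCP orientation; "force": force on the tool from outside, world axes, zero at the start; "wrist_torque": the same for the moment, N m; "opening": finger opening in m.
Only numpy, scipy, OpenCV 4.12 (cv2) and the standard library are available. Lean on these libraries where they do the work, as an engineer would, in place of code of your own. Each camera call takes 0.05 s, during which the arm holds its last target.

## Working session

There is one attempt and no reset: what is moved stays moved. The work goes in short steps, Python scripts to look and compute and a tool call to move; the robot and the scene stay as the last step left them, time stands still between calls to the robot, and variables do not carry over. Pictures are saved under pics/ and viewed, and the job is handed in when it is done.

Besides the shell and the picture viewer there is one more tool, called after "Call:" as a command line: name --argument value ..., lists and objects as JSON in quotes. play_rows: Moves the arm, as the interface text tells. Its arguments: {"type":"object","properties":{"increments":{"type":"array"},"jaw":{"type":"number"},"squeeze":{"type":"number"}},"required":["increments"]}

```bash
mkdir -p pics; ls
python3 - <<'E'
from plant import *
import cv2,numpy as np
s=read_state(); print({k:(np.round(v,4).tolist() if not isinstance(v,dict) else v) for k,v in s.items()})
for n in("top","side"):
    im,d=read_camera(n); cv2.imwrite(f"pics/{n}0.png",im); np.save(f"pics/{n}0.npy",d); print(n,camera_params(n))
E
```

```text
pics
{'t': 0.0, 'q': [1.1706, 0.1311, 1.4893, -0.0, 1.523, -0.0854], 'dq': [-0.0006, 0.0004, -0.002, -0.0013, -0.0017, -0.0009], 'joint_torque': [-0.0, -55.985, -49.1758, 0.0766, 0.0357, -0.0001], 'tool_pos': [0.1855, 0.57, 0.2286], 'orientation': [2.5414, 1.8453, -0.0024], 'force': [-0.4658, 0.9522, -0.1233], 'wrist_torque': [-0.0013, -0.0085, 0.016], 'opening': 0.0928}
top {'K': array([[489.6290386 ,   0.        , 320.97336409],
       [  0.        , 489.6290386 , 205.39143225],
       [  0.        ,   0.        ,   1.        ]]), 'k1': -0.03324983706298406, 'eye': array([0.21432589, 0.02525157, 1.60310151]), 'orientation': array([ 0.15970554, -0.15875107, -1.61914962])}
side {'K': array([[443.54529861,   0.        , 318.90456705],
       [  0.        , 443.54529861, 197.77896327],
       [  0.        ,   0.        ,   1.        ]]), 'k1': 0.013173899533081571, 'eye': array([ 0.5511204 , -1.04198362,  0.98115732]), 'orientation': array([ 0.8656132 , -0.0067478 ,  0.03586773])}
```

View pics/top0.png

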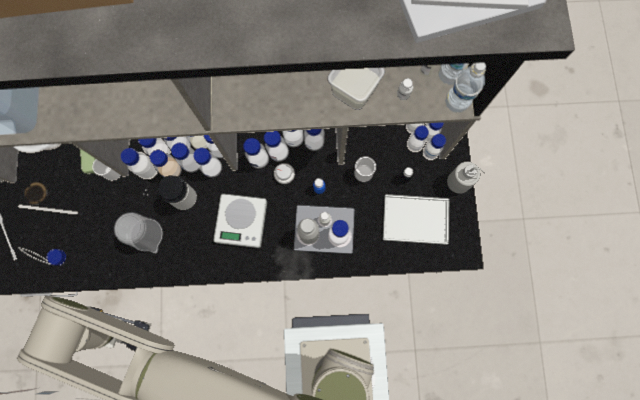

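View pics/side0.png

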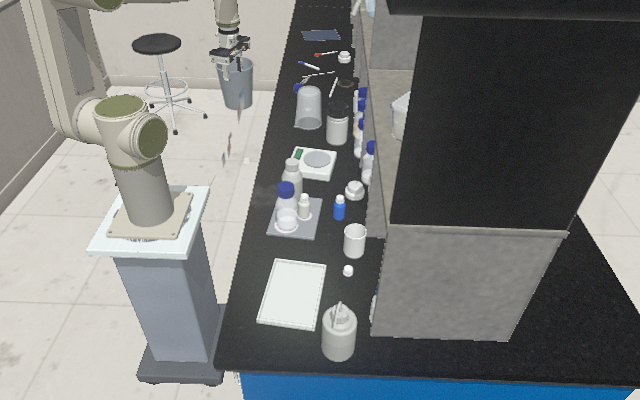

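```bash
cat > h.py <<'E'
import numpy as np,cv2
from scipy.spatial.transform import Rotation as R
from plant import camera_params
_P={n:camera_params(n) for n in("top","side")}
def rays(n,uv):
    p=_P[n];uv=np.asarray(uv,float).reshape(-1,1,2)
    xy=cv2.undistortPoints(uv,p["K"],np.array([p["k1"],0,0,0,0.]))[:,0]
    d=np.c_[xy[:,0],-xy[:,1],-np.ones(len(xy))]
    return p["eye"],d@R.from_rotvec(p["orientation"]).as_matrix().T
def plane(n,uv,z):
    e,d=rays(n,uv); return e+d*((z-e[2])/d[:,2])[:,None]
def depthpt(n,uv,dep):
    e,d=rays(n,uv); return e+d*np.asarray(dep).reshape(-1,1)
def proj(n,X):
    p=_P[n];c=(np.asarray(X,float).reshape(-1,3)-p["eye"])@R.from_rotvec(p["orientation"]).as_matrix()
    x=c[:,0]/-c[:,2];y=-c[:,1]/-c[:,2];f=1+p["k1"]*(x*x+y*y)
    return np.c_[p["K"][0,0]*x*f+p["K"][0,2],p["K"][1,1]*y*f+p["K"][1,2]]
def cloud(n,d,u0,u1,v0,v1):
    v,u=np.mgrid[v0:v1,u0:u1]; 
    return depthpt(n,np.c_[u.ravel(),v.ravel()],d[v0:v1,u0:u1].ravel()).reshape(v1-v0,u1-u0,3)
E
python3 - <<'E'
import cv2,numpy as np
from h import *
t=cv2.imread("pics/top0.png");s=cv2.imread("pics/side0.png")
cv2.imwrite("pics/t1.png",cv2.resize(t[150:280,200:460],None,fx=3,fy=3,interpolation=cv2.INTER_CUBIC))
cv2.imwrite("pics/s1.png",cv2.resize(s[130:350,240:400],None,fx=2.7,fy=2.7,interpolation=cv2.INTER_CUBIC))
d=np.load("pics/top0.npy");
for c in [(240,212),(307,228),(325,217),(340,228),(416,220),(320,186),(284,173)]:
    print(c,d[c[1],c[0]],depthpt("top",[c],d[c[1],c[0]]).round(3))
E
```

```text
(240, 212) 1.5841163 [[0.524 0.281 0.048]]
(307, 228) 1.4264454 [[0.437 0.063 0.193]]
(325, 217) 1.5322953 [[0.484 0.007 0.094]]
(340, 228) 1.449907 [[ 0.436 -0.034  0.169]]
(416, 220) 1.6205394 [[ 0.474 -0.294  0.004]]
(320, 186) 1.5769591 [[0.591 0.017 0.07 ]]
(284, 173) 1.6086204 [[0.647 0.133 0.049]]
```

View pics/t1.png

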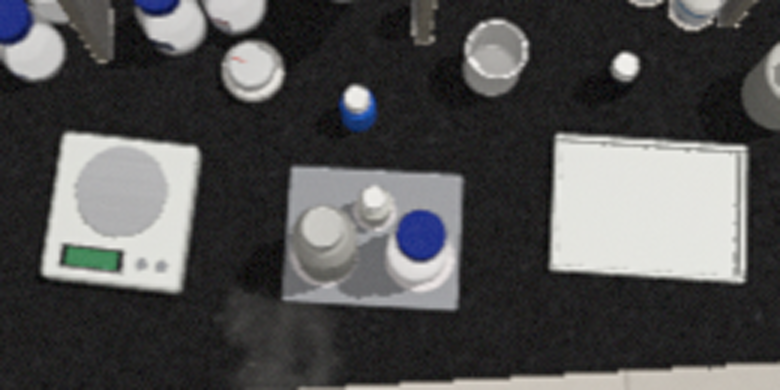

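View pics/s1.png

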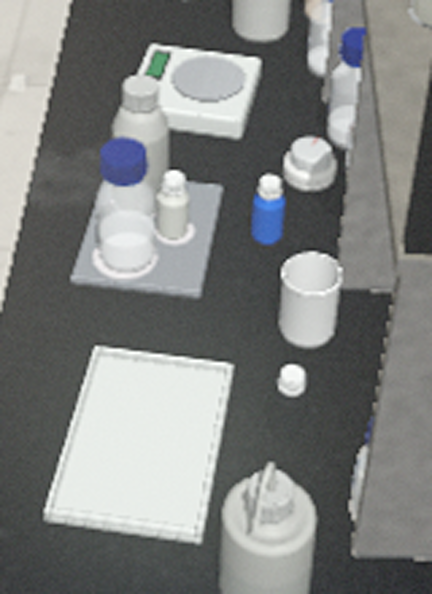

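Run:
```python
import cv2,numpy as np
from h import *
t=cv2.imread("pics/top0.png");s=cv2.imread("pics/side0.png");d=np.load("pics/top0.npy");ds=np.load("pics/side0.npy")
def top(n,dep,box,z0,z1,name):
    c=cloud(n,dep,*box);m=(c[...,2]>z0)&(c[...,2]<z1)
    k,l,st,_=cv2.connectedComponentsWithStats(m.astype(np.uint8));i=1+np.argmax(st[1:,4]);m=l==i
    p=c[m];v,u=np.nonzero(m);
    q=plane(n,[[u.mean()+box[0],v.mean()+box[2]]],np.median(p[:,2]))[0]
    print(name,n,"n",len(p),"med",np.median(p,0).round(4),"mid",((p.max(0)+p.min(0))/2).round(4),"ext",np.ptp(p,axis=0).round(4),"ray",q.round(4))
top("top",d,(290,325,205,250),.178,.2,"plastic")
top("top",d,(325,360,210,250),.158,.18,"glass")
top("top",d,(316,335,205,225),.088,.105,"vial")
top("side",ds,(278,310,150,190),.182,.2,"plastic")
top("side",ds,(270,300,175,210),.162,.18,"glass")
top("side",ds,(294,315,185,225),.09,.105,"vial")
hsv=cv2.cvtColor(t,cv2.COLOR_BGR2HSV)
def rect(box,z0,z1,name,extra=None):
    c=cloud("top",d,*box);m=(c[...,2]>z0)&(c[...,2]<z1)
    if extra is not None:m&=extra[box[2]:box[3],box[0]:box[1]]
    k,l,st,_=cv2.connectedComponentsWithStats(m.astype(np.uint8));i=1+np.argmax(st[1:,4]);m=l==i
    v,u=np.nonzero(m);z=np.median(c[m][:,2])
    p=plane("top",np.c_[u+box[0],v+box[2]],z)
    r=cv2.minAreaRect((p[:,:2]*1000).astype(np.float32)); print(name,z,len(p),r)
g=t.max(2)>90
rect((290,360,200,260),.0,.03,"board",g)
rect((375,455,190,250),.0,.03,"tray",t.max(2)>120)
rect((210,272,188,252),.025,.06,"balance",)
# pan: grey region
m=((t.max(2)<200)&(t.max(2)>120)).astype(np.uint8)[190:232,218:262]
k,l,st,ce=cv2.connectedComponentsWithStats(m);i=1+np.argmax(st[1:,4]);print(st[i],ce[i]+[218,190])
cn,_=cv2.findContours((l==i).astype(np.uint8),0,2);(x,y),r=cv2.minEnclosingCircle(cn[0]);print(x+218,y+190,r,plane("top",[[x+218,y+190],ce[i]+[218,190]],.046))
for dd,n in((d,"top"),(ds,"side")):pass
```

```text
plastic top n 149 med [0.446  0.0632 0.1861] mid [0.4463 0.0639 0.1879] ext [0.0392 0.0385 0.0183] ray [0.4457 0.0636 0.1861]
glass top n 222 med [ 0.4363 -0.0329  0.1668] mid [ 0.4363 -0.0321  0.1672] ext [0.0492 0.0484 0.0181] ray [ 0.4363 -0.0328  0.1668]
vial top n 47 med [0.4878 0.0106 0.095 ] mid [0.4883 0.0116 0.0964] ext [0.0246 0.0222 0.0163] ray [0.4886 0.0109 0.095 ]
plastic side n 88 med [0.4517 0.0581 0.1861] mid [0.4507 0.0588 0.1861] ext [0.0365 0.041  0.0077] ray [0.4513 0.0581 0.1861]
glass side n 151 med [ 0.4393 -0.0359  0.1657] mid [ 0.4397 -0.036   0.1662] ext [0.0476 0.0537 0.0083] ray [ 0.4393 -0.0361  0.1657]
vial side n 42 med [0.4924 0.0058 0.0947] mid [0.4915 0.0086 0.0945] ext [0.022  0.0252 0.0079] ray [0.4918 0.0062 0.0947]
board 0.011393333502379255 1585 ((460.53338623046875, 11.476844787597656), (191.11273193359375, 150.21368408203125), 83.70044708251953)
tray 0.005545863271764762 2570 ((477.93206787109375, -294.755126953125), (213.83453369140625, 154.42431640625), 83.02117919921875)
balance 0.0396714371413146 2220 ((498.88916015625, 281.752197265625), (150.63157653808594, 160.15843200683594), 80.3561782836914)
[  7   9  31  30 734] [239.84196185 213.60081744]
239.9489803314209 213.93877601623535 15.620802879333496 [[0.51814504 0.28124877 0.046     ]
 [0.51927835 0.28157286 0.046     ]]
```

Run:
```python
import cv2,numpy as np
from h import *
d=np.load("pics/top0.npy");ds=np.load("pics/side0.npy")
for n,dep,box,zc,name in [("top",d,(290,325,205,250),.188,"P"),("side",ds,(278,310,150,190),.188,"P"),("top",d,(325,360,210,250),.168,"G"),("side",ds,(270,300,175,210),.168,"G"),("top",d,(316,335,205,225),.097,"V"),("side",ds,(294,315,185,225),.097,"V")]:
    c=cloud(n,dep,*box)
    z=c[...,2]; z=z[(z>zc-.02)&(z<zc+.015)]
    h,e=np.histogram(z,bins=np.arange(zc-.02,zc+.015,.0025)); print(name,n,h)
    zt=e[np.argmax(h)]+.00125
    m=abs(c[...,2]-zt)<.0035
    p=c[m];print(zt.round(4),len(p),"mid",((p.max(0)+p.min(0))/2).round(4),"mean",p.mean(0).round(4),np.ptp(p,axis=0).round(4))
```

```text
P top [ 1  2  1  3  6 19 44 32 25 18  4  1  0  0]
0.1843 89 mid [0.4463 0.0639 0.1842] mean [0.4457 0.0633 0.1847] [0.0392 0.0385 0.0067]
P side [19 10  6  7 11 10 30 41 12  0  0  0  0  0]
0.1868 79 mid [0.4506 0.0588 0.1867] mean [0.4507 0.0587 0.1864] [0.0365 0.041  0.0065]
G top [ 4  0  1  3  9 23 39 79 52 14  3  3  0]
0.1668 160 mid [ 0.4363 -0.0319  0.1668] mean [ 0.4367 -0.0325  0.1669] [0.0492 0.0479 0.0069]
G side [16 11 13 15 10 19 57 70 13  0  0  0  0]
0.1668 137 mid [ 0.4397 -0.0374  0.1663] mean [ 0.4391 -0.0356  0.166 ] [0.0476 0.0509 0.0061]
V top [ 5  7  0  3  6  5 12 16  6  3  2  1  1  0]
0.0958 33 mid [0.4822 0.003  0.0958] mean [0.489  0.009  0.0954] [0.0367 0.0331 0.0068]
V side [ 8 17  8  9 14 15 18 23 14  6  7  8  9  5]
0.0958 53 mid [0.4811 0.0009 0.0957] mean [0.4846 0.006  0.0955] [0.0422 0.111  0.0069]
```

```bash
python3 - <<'E'
import plant
print([x for x in dir(plant) if not x.startswith('__')])
print(getattr(plant,'tips_ahead',None))
import cv2,numpy as np
from h import *
ds=np.load("pics/side0.npy");d=np.load("pics/top0.npy")
c=cloud("side",ds,200,260,0,120);m=(ds[0:120,200:260]>0)&(abs(c[...,0]-.19)<.12)&(abs(c[...,1]-.57)<.12)
p=c[m];print(len(p),np.percentile(p[:,2],[0,1,5,10,50]).round(3))
# bystanders / shelf heights
for q in [(178,190),(343,130),(300,110),(469,178),(364,170),(408,172),(138,232)]:
    print(q,depthpt("top",[q],d[q[1],q[0]]).round(3))
s=cv2.imread("pics/side0.png");cv2.imwrite("pics/s2.png",cv2.resize(s[0:100,190:280],None,fx=6,fy=6))
E
cat >> h.py <<'E'
def go(x,y,z,head_deg):
    "increments (cm, rad) from the present measured pose to a target with tool down and tool-x heading"
    from plant import read_state
    s=read_state();M=R.from_rotvec(s["orientation"]).as_matrix()
    dp=M.T@(np.array([x,y,z])-s["tool_pos"])*100
    h=np.degrees(np.arctan2(M[1,0],M[0,0]));t=(h-head_deg+180)%360-180
    print("at",np.round(s["tool_pos"],4),"head",round(h,2),"tilt",round(np.degrees(np.arccos(-M[2,2])),2),"F",np.round(s["force"],1),"op",round(s["opening"],4),"t",round(s["t"],2))
    print("inc cm",np.round(dp,2),"turn",round(np.radians(t),3),"rows>=",round(max(np.linalg.norm(dp)/5,abs(t)/8.59),1))
E
python3 -c "
from h import *
go(.40,.15,.30,-6)"
```

```text
['IKError', 'camera_params', 'close_job', 'read_camera', 'read_state', 'tips_ahead']
0.011
1815 [0.214 0.225 0.25  0.28  0.366]
(178, 190) [[0.581 0.451 0.157]]
(343, 130) [[ 0.681 -0.053  0.331]]
(300, 110) [[0.725 0.061 0.38 ]]
(469, 178) [[ 0.575 -0.445  0.135]]
(364, 170) [[ 0.654 -0.135  0.004]]
(408, 172) [[ 0.619 -0.268  0.081]]
(138, 232) [[0.459 0.574 0.15 ]]
at [0.1856 0.5701 0.2287] head 71.96 tilt 0.1 F [-1.  -0.3 -0.6] op 0.0927 t 0.1
inc cm [-33.31  33.4   -7.08] turn 1.361 rows>= 9.5
```

View pics/s2.png

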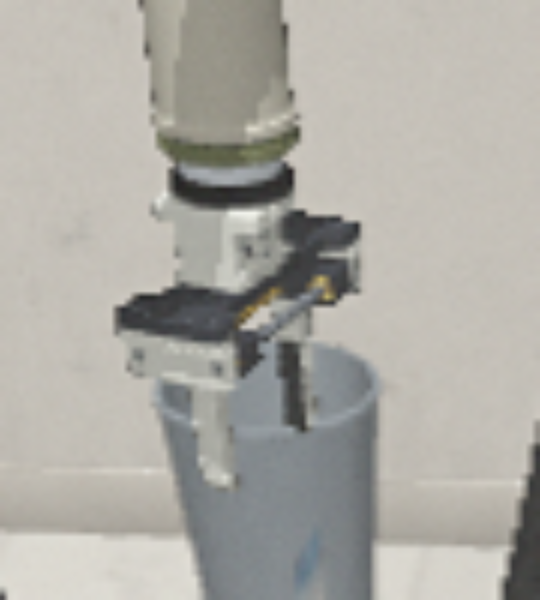

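Candidates for the vial in the top view: pale one on the board at (325,217), blue look-alike at (320,186), small white object at (408,172). The pale one on the board fits, as the enlarged crop shows. The plastic bottle is the grey cap at (307,228) and the glass one is the blue cap at (340,228). I'll start moving.

Call:
play_rows --increments '[[[-3.3,3.3,-1.5,0.14],[-6.7,6.7,-2.9,0.28],[-10,10,-4.2,0.42],[-13.3,13.3,-5.6,0.56],[-16.7,16.7,-7,0.7]]]' --jaw 9.3 --squeeze 25

```text
t: 0.6
tool_pos: [0.2928, 0.358, 0.299]
orientation: [3.022, 0.854, -0.002]
force: [0.4, -0.5, 0.7]
opening: 0.0929
```

```bash
python3 -c "
from h import *
go(.438,-.034,.30,-6)"
```

```text
at [0.2928 0.358  0.299 ] head 31.56 tilt 0.13 F [ 0.4 -0.5  0.7] op 0.0929 t 0.6
inc cm [-8.15e+00  4.10e+01 -4.00e-02] turn 0.656 rows>= 8.4
```

Call:
play_rows --increments '[[[-0.9,4.7,0,0.13],[-1.8,9.4,0,0.26],[-2.8,14.1,0,0.39],[-3.7,18.8,0,0.52],[-4.6,23.5,0,0.656]]]'

```text
t: 1.1
tool_pos: [0.3766, 0.1318, 0.2991]
orientation: [3.135, -0.173, -0.001]
force: [1.4, 0.4, 0.1]
opening: 0.0931
```

```bash
python3 -c "
from h import *
go(.438,-.034,.30,-6)"
```

```text
at [0.3766 0.1318 0.2991] head -6.32 tilt 0.12 F [1.4 0.4 0.1] op 0.0931 t 1.1
inc cm [ 7.92 15.81 -0.06] turn -0.006 rows>= 3.5
```

Call:
play_rows --increments '[[[2,4,0,0],[4,8,0,0],[6,12,0,0],[7.9,15.8,0,0],[7.9,15.8,0,0]]]'

```text
t: 1.6
tool_pos: [0.4383, -0.0382, 0.2986]
orientation: [3.133, -0.181, -0.003]
force: [-0.1, 0.2, -0.3]
opening: 0.093
```

```bash
python3 -c "
from h import *
go(.438,-.034,.156,-6)
from plant import *
for n in('top','side'):
    im,d=read_camera(n); cv2.imwrite('pics/a_%s.png'%n,cv2.resize(im[100:300,200:420],None,fx=3,fy=3,interpolation=cv2.INTER_CUBIC)[:600,:660])
"
```

```text
at [ 0.4383 -0.0382  0.2986] head -6.62 tilt 0.21 F [-0.1  0.2 -0.3] op 0.093 t 1.6
inc cm [-0.05 -0.46 14.26] turn -0.011 rows>= 2.9
```

View pics/a_side.png

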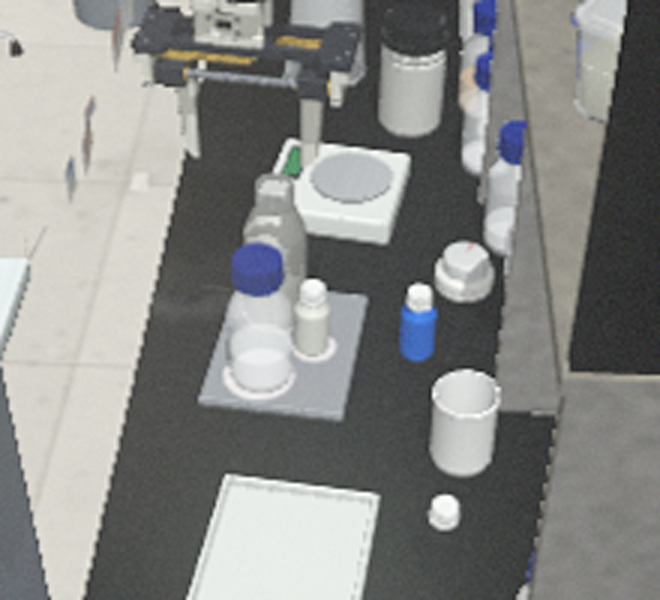

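Side view: the jaws open front-to-back, hanging above the board. The glass bottle (blue cap) is at about crop (258,270), the plastic at (275,195), the pale vial at (313,315) and the blue look-alike at (418,325). Next I descend on the glass cap.

Call:
play_rows --increments '[[[0,-0.4,4,0],[0,-0.4,8,0],[0,-0.4,11,0],[0,-0.4,13,0],[0,-0.4,13,-0.01]]]'

```text
t: 2.2
tool_pos: [0.4351, -0.0291, 0.1654]
orientation: [3.137, -0.158, -0.013]
force: [0.3, -0.4, -0.3]
opening: 0.0931
```

```bash
python3 -c "
from h import *
go(.438,-.034,.156,-6)"
```

```text
at [ 0.4351 -0.0291  0.1654] head -5.76 tilt 0.47 F [ 0.3 -0.4 -0.3] op 0.0931 t 2.2
inc cm [0.34 0.46 0.94] turn 0.004 rows>= 0.2
```

Call:
play_rows --increments '[[[0.34,0.46,0.5,0],[0.34,0.46,0.9,0],[0.34,0.46,0.94,0],[0.34,0.46,0.94,0],[0.34,0.46,0.94,0]]]'

```text
t: 2.7
tool_pos: [0.4384, -0.0341, 0.1568]
orientation: [3.137, -0.158, -0.011]
force: [-0.5, -0.8, 0.4]
opening: 0.0929
```

```bash
python3 -c "
from h import *
go(.438,-.034,.156,-6)"
```

```text
at [ 0.4384 -0.0341  0.1568] head -5.77 tilt 0.4 F [-0.5 -0.8  0.4] op 0.0929 t 2.7
inc cm [-0.04 -0.01  0.08] turn 0.004 rows>= 0.0
```

Call:
play_rows --increments '[[[0,0,0,0],[0,0,0,0],[0,0,0,0],[0,0,0,0],[0,0,0,0]]]' --jaw 4 --squeeze 25

```text
t: 3.2
tool_pos: [0.4384, -0.0341, 0.1567]
orientation: [3.137, -0.158, -0.011]
force: [0.1, -0.4, -0.2]
opening: 0.0577
```

Call:
play_rows --increments '[[[0,0,0,0],[0,0,0,0],[0,0,0,0],[0,0,0,0],[0,0,0,0]]]'

```text
t: 3.7
tool_pos: [0.4384, -0.0341, 0.1567]
orientation: [3.137, -0.158, -0.011]
force: [0.0, 0.1, -0.8]
opening: 0.0523
```

```bash
python3 -c "
from h import *
go(.438,-.034,.156,-6)"
```

```text
at [ 0.4384 -0.0341  0.1567] head -5.77 tilt 0.41 F [ 0.   0.1 -0.8] op 0.0523 t 3.7
inc cm [-0.04 -0.01  0.07] turn 0.004 rows>= 0.0
```

Call:
play_rows --increments '[[[0,0,-1.5,0],[0,0,-4,0],[0,0,-6.5,0],[0,0,-7.5,0],[0,0,-7.5,0]]]'

```text
t: 4.2
tool_pos: [0.44, -0.0343, 0.2338]
orientation: [3.137, -0.158, -0.006]
force: [-0.2, 0.0, -2.5]
opening: 0.0519
```

```bash
python3 -c "
from h import *
go(.470,-.341,.23,-6)"
```

```text
at [ 0.44   -0.0343  0.2338] head -5.77 tilt 0.21 F [-0.2  0.  -2.5] op 0.0519 t 4.2
inc cm [ 6.07 30.22  0.4 ] turn 0.004 rows>= 6.2
```

Call:
play_rows --increments '[[[0.4,2,0,0],[1,5,0,0],[1.7,8.5,0,0],[2.4,12,0,0],[3,15,0.2,0]]]'

```text
t: 4.7
tool_pos: [0.4541, -0.1879, 0.2305]
orientation: [3.137, -0.159, -0.008]
force: [1.2, 0.5, -2.7]
opening: 0.0525
```

```bash
python3 -c "
from h import *
go(.470,-.341,.23,-6)"
```

```text
at [ 0.4541 -0.1879  0.2305] head -5.79 tilt 0.3 F [ 1.2  0.5 -2.7] op 0.0525 t 4.7
inc cm [ 3.12 15.07  0.04] turn 0.004 rows>= 3.1
```

Call:
play_rows --increments '[[[0.7,3.5,0,0],[1.4,7,0,0],[2.1,10.5,0,0],[2.7,13.5,0,0],[3.1,15,0,0]]]'

```text
t: 5.2
tool_pos: [0.4688, -0.3422, 0.2281]
orientation: [-3.137, 0.161, 0.012]
force: [0.5, -0.2, -2.2]
opening: 0.0523
```

Call:
play_rows --increments '[[[0,0,0,0],[0,0,0,0],[0,0,0,0]]]'

```text
t: 5.5
tool_pos: [0.4685, -0.341, 0.2271]
orientation: [-3.135, 0.16, 0.014]
force: [0.2, 1.3, -2.5]
opening: 0.0525
```

```bash
python3 -c "
from h import *
go(.470,-.341,.151,-6)
from plant import *
for n in('top','side'):
    im,d=read_camera(n); cv2.imwrite('pics/b_%s.png'%n,cv2.resize(im[150:350,240:500] if n=='top' else im[150:390,220:460],None,fx=2.5,fy=2.5,interpolation=cv2.INTER_CUBIC))
"
```

```text
at [ 0.4685 -0.341   0.2271] head -5.86 tilt 0.53 F [ 0.2  1.3 -2.5] op 0.0525 t 5.5
inc cm [ 0.22 -0.    7.61] turn 0.003 rows>= 1.5
```

View pics/b_side.png

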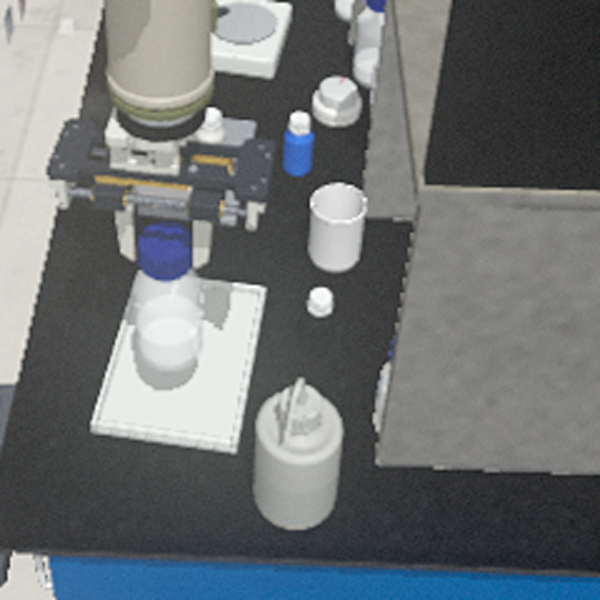

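The glass bottle hangs upright over the near half of the tray (crop about (168,300)), clear of the wash bottle at (298,450). Lowering.

Call:
play_rows --increments '[[[0.2,0,2,0],[0.2,0,4.5,0],[0.2,0,6,0],[0.2,0,7,0],[0.2,0,7.3,0]]]'

```text
t: 6.1
tool_pos: [0.4698, -0.3406, 0.1538]
orientation: [-3.135, 0.159, 0.015]
force: [-0.0, -0.1, -2.4]
opening: 0.0525
```

Call:
play_rows --increments '[[[0,0,0,0],[0,0,0,0]]]'

```text
t: 6.3
tool_pos: [0.4702, -0.3408, 0.1548]
orientation: [-3.136, 0.159, 0.013]
force: [-0.1, 0.5, -2.3]
opening: 0.0525
```

```bash
python3 -c "
from h import *
go(.470,-.341,.150,-6)"
```

```text
at [ 0.4702 -0.3408  0.1548] head -5.81 tilt 0.49 F [-0.1  0.5 -2.3] op 0.0525 t 6.3
inc cm [-0.02  0.02  0.48] turn 0.003 rows>= 0.1
```

Call:
play_rows --increments '[[[0,0,0.2,0],[0,0,0.35,0],[0,0,0.5,0],[0,0,0.5,0]]]'

```text
t: 6.7
tool_pos: [0.4702, -0.3409, 0.1498]
orientation: [-3.136, 0.159, 0.013]
force: [0.4, -0.6, -3.1]
opening: 0.0524
```

```bash
python3 -c "
from h import *
go(.470,-.341,.1497,-6)"
```

```text
at [ 0.4702 -0.3409  0.1498] head -5.81 tilt 0.47 F [ 0.4 -0.6 -3.1] op 0.0524 t 6.7
inc cm [-0.02  0.01  0.02] turn 0.003 rows>= 0.0
```

Call:
play_rows --increments '[[[0,0,0.1,0],[0,0,0.1,0],[0,0,0.1,0]]]'

```text
t: 7.0
tool_pos: [0.4704, -0.3412, 0.1498]
orientation: [-3.137, 0.159, 0.012]
force: [-3.0, 1.9, 5.5]
opening: 0.0524
```

```bash
python3 -c "
from h import *
go(.470,-.341,.1497,-6)"
```

```text
at [ 0.4704 -0.3412  0.1498] head -5.81 tilt 0.44 F [-3.   1.9  5.5] op 0.0524 t 7.0
inc cm [-0.04 -0.01  0.01] turn 0.003 rows>= 0.0
```

Call:
play_rows --increments '[[[0,0,0,0],[0,0,0,0],[0,0,0,0],[0,0,0,0],[0,0,0,0]]]' --jaw 9

```text
t: 7.5
tool_pos: [0.4704, -0.3411, 0.1497]
orientation: [-3.137, 0.159, 0.012]
force: [-0.0, 0.3, -0.1]
opening: 0.0869
```

Call:
play_rows --increments '[[[0,0,-2,0],[0,0,-5,0],[0,0,-9,0],[0,0,-12,0],[0,0,-13,0]]]'

```text
t: 8.0
tool_pos: [0.4726, -0.3423, 0.2841]
orientation: [3.135, -0.159, -0.004]
force: [0.1, -0.6, 0.6]
opening: 0.0899
```

```bash
python3 -c "
from h import *
go(.448,.061,.28,-6)
from plant import *
for n in('top','side'):
    im,d=read_camera(n); cv2.imwrite('pics/c_%s.png'%n,cv2.resize(im[150:300,240:500] if n=='top' else im[150:390,220:460],None,fx=2.5,fy=2.5,interpolation=cv2.INTER_CUBIC))
"
```

```text
at [ 0.4726 -0.3423  0.2841] head -5.81 tilt 0.23 F [ 0.1 -0.6  0.6] op 0.0899 t 8.0
inc cm [ -6.53 -39.88   0.3 ] turn 0.003 rows>= 8.1
```

View pics/c_side.png

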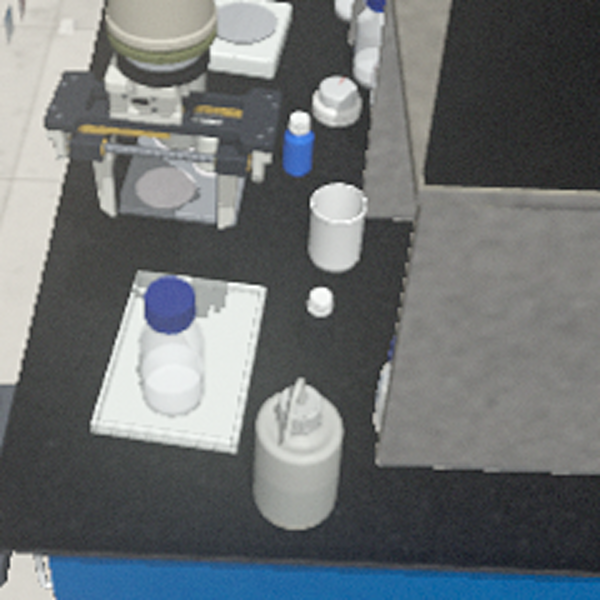

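The glass bottle stands upright in the near half of the tray, at crop (172,345). On to the plastic bottle.

Call:
play_rows --increments '[[[-0.7,-4,0,0],[-1.4,-8.5,0,0],[-2.1,-13,0,0],[-2.9,-17.5,0,0],[-3.6,-22,0,0]]]'

```text
t: 8.6
tool_pos: [0.4571, -0.1175, 0.2785]
orientation: [3.137, -0.16, -0.013]
force: [0.2, 0.2, 0.0]
opening: 0.0898
```

```bash
python3 -c "
from h import *
go(.448,.061,.28,-6)"
```

```text
at [ 0.4571 -0.1175  0.2785] head -5.84 tilt 0.49 F [0.2 0.2 0. ] op 0.0898 t 8.6
inc cm [ -2.72 -17.66  -0.14] turn 0.003 rows>= 3.6
```

Call:
play_rows --increments '[[[-0.7,-4,0,0],[-1.3,-8.5,0,0],[-2,-13,0,0],[-2.6,-17,0,0],[-2.7,-17.7,0,0]]]'

```text
t: 9.1
tool_pos: [0.4468, 0.0649, 0.2762]
orientation: [-3.137, 0.153, 0.019]
force: [0.4, -0.4, -0.4]
opening: 0.0899
```

Call:
play_rows --increments '[[[0,0,0,0],[0,0,0,0]]]'

```text
t: 9.3
tool_pos: [0.4461, 0.0644, 0.2744]
orientation: [-3.137, 0.153, 0.023]
force: [-0.5, 0.3, 0.4]
opening: 0.0897
```

```bash
python3 -c "
from h import *
go(.448,.061,.19,-6)"
```

```text
at [0.4461 0.0644 0.2744] head -5.58 tilt 0.85 F [-0.5  0.3  0.4] op 0.0897 t 9.3
inc cm [0.35 0.32 8.43] turn 0.007 rows>= 1.7
```

Call:
play_rows --increments '[[[0.35,0.3,3,0],[0.35,0.3,6,0],[0.35,0.3,8.4,0],[0.35,0.3,9.3,0],[0.35,0.3,9.3,0]]]'

```text
t: 9.8
tool_pos: [0.4469, 0.06, 0.1797]
orientation: [3.138, -0.156, -0.029]
force: [0.0, -0.0, 0.5]
opening: 0.0898
```

Call:
play_rows --increments '[[[0,0,0,0],[0,0,0,0]]]'

```text
t: 10.0
tool_pos: [0.4478, 0.0596, 0.1811]
orientation: [3.138, -0.157, -0.025]
force: [-0.0, 0.0, 0.3]
opening: 0.0904
```

```bash
python3 -c "
from h import *
go(.448,.061,.178,-6)"
```

```text
at [0.4478 0.0596 0.1811] head -5.72 tilt 0.93 F [-0.   0.   0.3] op 0.0904 t 10.0
inc cm [ 0.01 -0.14  0.31] turn 0.005 rows>= 0.1
```

Call:
play_rows --increments '[[[0,-0.14,0.3,0],[0,-0.14,0.3,0],[0,-0.14,0.3,0]]]'

```text
t: 10.3
tool_pos: [0.4481, 0.0611, 0.1786]
orientation: [3.138, -0.156, -0.024]
force: [-0.7, 0.6, -0.1]
opening: 0.0901
```

```bash
python3 -c "
from h import *
go(.448,.061,.178,-6)"
```

```text
at [0.4481 0.0611 0.1786] head -5.71 tilt 0.89 F [-0.7  0.6 -0.1] op 0.0901 t 10.3
inc cm [-0.01  0.01  0.06] turn 0.005 rows>= 0.0
```

Call:
play_rows --increments '[[[0,0,0,0],[0,0,0,0],[0,0,0,0],[0,0,0,0],[0,0,0,0]]]' --jaw 3

```text
t: 10.8
tool_pos: [0.4481, 0.0611, 0.1785]
orientation: [3.138, -0.156, -0.024]
force: [-0.2, 0.3, 0.1]
opening: 0.0543
```

Call:
play_rows --increments '[[[0,0,0,0],[0,0,0,0],[0,0,0,0],[0,0,0,0],[0,0,0,0]]]'

```text
t: 11.3
tool_pos: [0.4481, 0.0611, 0.1785]
orientation: [3.138, -0.156, -0.024]
force: [0.4, -0.1, 0.7]
opening: 0.0405
```

```bash
python3 -c "
from h import *
go(.448,.061,.26,-6)"
```

```text
at [0.4481 0.0611 0.1785] head -5.7 tilt 0.89 F [ 0.4 -0.1  0.7] op 0.0405 t 11.3
inc cm [-0.14  0.02 -8.15] turn 0.005 rows>= 1.6
```

Call:
play_rows --increments '[[[0,0,-1,0],[0,0,-3,0],[0,0,-5.5,0],[0,0,-7,0],[0,0,-7,0]]]'

```text
t: 11.8
tool_pos: [0.4507, 0.0611, 0.2515]
orientation: [-3.137, 0.156, 0.017]
force: [0.3, 0.6, -0.4]
opening: 0.0403
```

Call:
play_rows --increments '[[[0,0,0,0],[0,0,0,0]]]'

```text
t: 12.0
tool_pos: [0.4504, 0.0611, 0.2506]
orientation: [-3.137, 0.156, 0.018]
force: [0.2, -0.0, -1.0]
opening: 0.0403
```

```bash
python3 -c "
from h import *
go(.482,-.245,.25,-6)"
```

```text
at [0.4504 0.0611 0.2506] head -5.7 tilt 0.67 F [ 0.2 -0.  -1. ] op 0.0403 t 12.0
inc cm [ 6.19 30.14  0.  ] turn 0.005 rows>= 6.2
```

Call:
play_rows --increments '[[[0,0,-2,0],[0,0,-4,0],[0,1,-5,0],[0,3,-5,0],[0,6,-5,0]]]'

```text
t: 12.5
tool_pos: [0.4448, 0.001, 0.3001]
orientation: [-3.137, 0.153, 0.019]
force: [-0.6, -0.3, -0.8]
opening: 0.0405
```

```bash
python3 -c "
from h import *
go(.482,-.245,.29,-6)"
```

```text
at [0.4448 0.001  0.3001] head -5.59 tilt 0.7 F [-0.6 -0.3 -0.8] op 0.0405 t 12.5
inc cm [ 6.11 24.12  0.93] turn 0.007 rows>= 5.0
```

Call:
play_rows --increments '[[[1.2,4.5,0,0],[2.3,9,0,0],[3.4,13.5,0,0],[4.5,18,0,0],[5.4,21.5,0.5,0]]]'

```text
t: 13.0
tool_pos: [0.4768, -0.2215, 0.2938]
orientation: [-3.138, 0.155, 0.02]
force: [-0.3, 0.1, -0.9]
opening: 0.0401
```

Call:
play_rows --increments '[[[0.2,0.8,0,0],[0.3,1.2,0,0],[0.3,1.2,0,0]]]'

```text
t: 13.3
tool_pos: [0.4783, -0.2335, 0.2932]
orientation: [-3.137, 0.156, 0.021]
force: [0.8, 0.8, -1.1]
opening: 0.0404
```

```bash
python3 -c "
from h import *
go(.482,-.245,.18,-6)"
```

```text
at [ 0.4783 -0.2335  0.2932] head -5.69 tilt 0.78 F [ 0.8  0.8 -1.1] op 0.0404 t 13.3
inc cm [ 0.63  1.11 11.32] turn 0.005 rows>= 2.3
```

Call:
play_rows --increments '[[[0.6,1.1,3,0],[0.6,1.1,6.5,0],[0.6,1.1,9.5,0],[0.6,1.1,11,0],[0.6,1.1,11,0]]]'

```text
t: 13.8
tool_pos: [0.4806, -0.2429, 0.181]
orientation: [-3.135, 0.153, 0.027]
force: [0.2, -0.5, -1.0]
opening: 0.0408
```

Call:
play_rows --increments '[[[0,0,0,0],[0,0,0,0]]]'

```text
t: 14.0
tool_pos: [0.4816, -0.2429, 0.183]
orientation: [-3.136, 0.152, 0.023]
force: [-0.4, -0.3, 0.1]
opening: 0.0404
```

```bash
python3 -c "
from h import *
go(.482,-.245,.1715,-6)"
```

```text
at [ 0.4816 -0.2429  0.183 ] head -5.55 tilt 0.85 F [-0.4 -0.3  0.1] op 0.0404 t 14.0
inc cm [0.08 0.21 1.15] turn 0.008 rows>= 0.2
```

Call:
play_rows --increments '[[[0.05,0.2,0.4,0],[0.05,0.2,0.8,0],[0.05,0.2,1.1,0],[0.05,0.2,1.1,0],[0.05,0.2,1.1,0]]]'

```text
t: 14.5
tool_pos: [0.4816, -0.2449, 0.1719]
orientation: [-3.136, 0.152, 0.024]
force: [0.8, 0.7, -0.4]
opening: 0.0402
```

```bash
python3 -c "
from h import *
go(.482,-.245,.1715,-6)"
```

```text
at [ 0.4816 -0.2449  0.1719] head -5.56 tilt 0.87 F [ 0.8  0.7 -0.4] op 0.0402 t 14.5
inc cm [0.04 0.   0.04] turn 0.008 rows>= 0.1
```

Call:
play_rows --increments '[[[0,0,0.1,0],[0,0,0.1,0],[0,0,0.1,0]]]'

```text
t: 14.8
tool_pos: [0.4818, -0.2451, 0.1714]
orientation: [-3.136, 0.152, 0.023]
force: [-0.2, 0.5, 4.7]
opening: 0.0404
```

Contact (force +4.7 N). Releasing and lifting.

Call:
play_rows --increments '[[[0,0,0,0],[0,0,0,0],[0,0,0,0],[0,0,0,0],[0,0,0,0]]]' --jaw 7.5

```text
t: 15.3
tool_pos: [0.4817, -0.245, 0.1713]
orientation: [-3.136, 0.152, 0.023]
force: [-0.2, -0.3, 0.3]
opening: 0.0732
```

Call:
play_rows --increments '[[[0,0,-1.5,0],[0,0,-4,0],[0,0,-7,0],[0,0,-9,0],[0,0,-9,0]]]'

```text
t: 15.8
tool_pos: [0.4848, -0.2463, 0.2664]
orientation: [3.136, -0.152, -0.013]
force: [0.5, 0.2, 0.1]
opening: 0.0749
```

```bash
python3 -c "
from h import *
go(.45,-.16,.25,-6)
from plant import *
for n in('top','side'):
    im,d=read_camera(n); np.save('pics/d_%s.npy'%n,d);cv2.imwrite('pics/df_%s.png'%n,im);cv2.imwrite('pics/d_%s.png'%n,cv2.resize(im[150:300,240:500] if n=='top' else im[150:390,220:460],None,fx=2.5,fy=2.5,interpolation=cv2.INTER_CUBIC))
"
```

```text
at [ 0.4848 -0.2463  0.2664] head -5.57 tilt 0.48 F [0.5 0.2 0.1] op 0.0749 t 15.8
inc cm [-4.28 -8.26  1.66] turn 0.008 rows>= 1.9
```

View pics/d_side.png

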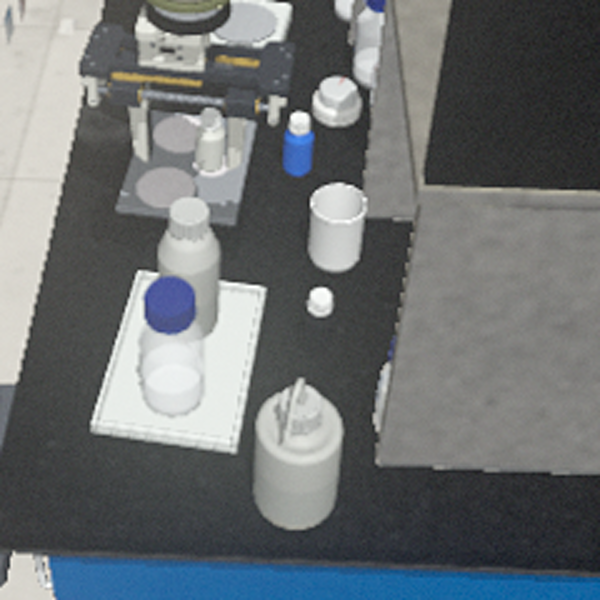

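View pics/d_top.png

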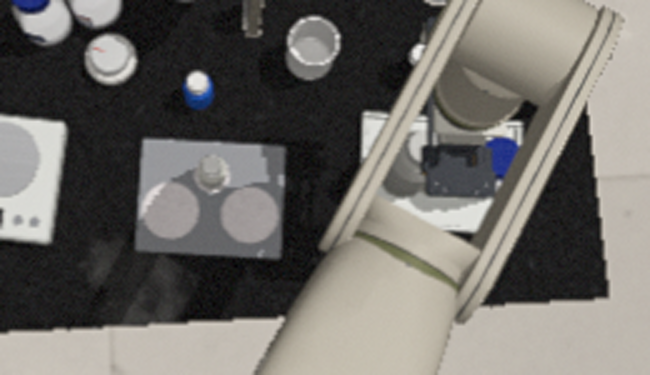

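Both bottles stand upright in the tray. The vial is alone at the back of the board at top crop (212,172), and the blue look-alike is at (198,90). Going to the pale vial.

```bash
python3 -c "
from h import *
go(.490,.0085,.17,-6)
im=cv2.imread('pics/df_top.png');d=np.load('pics/d_top.npy')
c=cloud('top',d,318,336,205,228);print((c[...,2]*1000).astype(int))
x0,y0=318,205
m=c[...,2]>.085;v,u=np.nonzero(m);print(plane('top',[[u.mean()+318,v.mean()+205]],.095),u.mean()+318,v.mean()+205)
print(proj('top',[[.49,.0085,.097]]),proj('side',[[.49,.0085,.097]]))
"
```

```text
at [ 0.4833 -0.2454  0.2621] head -5.56 tilt 0.77 F [ 0.2 -0.1  0.3] op 0.075 t 15.9
inc cm [ -1.68 -25.34   9.24] turn 0.008 rows>= 5.4
[[   0   -4   -1   -1   -4   -4    1    0   -2    1    1   -6   -1    3
    -4    4    0   -6]
 [  -4   -8   -2    2   -6    6   -3   -5    2   -3    2    0    0    0
    -1   -2   -5   -2]
 [  18   14   20    5    9   14    8   13    8   11   10   13    9    9
     8    2    4    4]
 [  11   10   14   10   11   11   15   16    2    4   16    8   13   13
     2    9   15   13]
 [  14    8    8   12    2   13   16   15 1603   12   15   18   13    9
     7   12    9    2]
 [  18    7    8   15   11   10   13   16   17   13   11   20   10    8
     7   10   10    8]
 [   9   11   13   14   16   14   14   13   12    7   11    6    9   14
    18   11    9   15]
 [  10    0   10   19   66  101   96   99   12   18   10   14   10   13
     9   10   10    6]
 [   9   15    8   64   92   96   95   97   98   74    9   10   14    5
    11   14   13   11]
 [  14   11   71 1603  104   89   98   95   99   96   60    6    7   16
    14   13   14    8]
 [   9   64  
[... 631 characters left out ...]
  14   17    8   14]
 [  13   33   52   71   64   60   71   72   66   66   51   27   11   11
     9    8   15   13]
 [  10   10   40   54   58   69   63   66   59   50   22   11   12    6
    11    7   14   14]
 [  12   13   21   36   52   45   45   44   45   29   27   17    9   11
    10   14   14   10]
 [   7   12   15    6   30   29   28   34   26   10   11    9   16    5
    12   11   11   12]
 [   9   14   19   20   16    7   23   15    5    9   13   10   10    7
     6   12   12    7]
 [  16   11   11    9   14   17   19   11   13   10   11   10   14   12
    14   12    9    7]]
[[0.48884083 0.00978902 0.095     ]] 324.1 215.6
[[324.49140286 215.0987525 ]] [[303.09367898 194.75089544]]
```

Call:
play_rows --increments '[[[-0.3,-4.5,0.5,0],[-0.6,-9,1,0],[-0.9,-13.5,1.5,0],[-1.2,-18,2,0],[-1.5,-22,2.5,0]]]'

```text
t: 16.4
tool_pos: [0.4883, -0.0229, 0.2356]
orientation: [-3.136, 0.152, 0.025]
force: [1.4, -1.1, 0.5]
opening: 0.0748
```

Call:
play_rows --increments '[[[0,-0.5,0.3,0],[0,-0.5,0.3,0],[0,-0.5,0.3,0]]]'

```text
t: 16.7
tool_pos: [0.4882, -0.0186, 0.2318]
orientation: [-3.137, 0.152, 0.027]
force: [0.1, 0.1, -0.4]
opening: 0.0749
```

```bash
python3 -c "
from h import *
go(.490,.0085,.15,-6)
"
```

```text
at [ 0.4882 -0.0186  0.2318] head -5.56 tilt 0.99 F [ 0.1  0.1 -0.4] op 0.0749 t 16.7
inc cm [ 0.05 -2.71  8.18] turn 0.008 rows>= 1.7
```

Call:
play_rows --increments '[[[0,-1,2,0],[0,-2,5,0],[0,-2.7,7.5,0],[0,-2.7,8,0],[0,-2.7,8,0]]]'

```text
t: 17.2
tool_pos: [0.4889, 0.0072, 0.1512]
orientation: [-3.137, 0.154, 0.03]
force: [-0.6, -0.4, -0.0]
opening: 0.0751
```

Call:
play_rows --increments '[[[0,0,0,0],[0,0,0,0]]]'

```text
t: 17.4
tool_pos: [0.49, 0.0063, 0.1529]
orientation: [-3.137, 0.156, 0.026]
force: [0.4, 0.6, -0.5]
opening: 0.075
```

```bash
python3 -c "
from h import *
go(.490,.0085,.042,-6)
from plant import *
for n in('side',):
    im,d=read_camera(n); cv2.imwrite('pics/e_%s.png'%n,cv2.resize(im[120:290,220:420],None,fx=3.3,fy=3.3,interpolation=cv2.INTER_CUBIC))
"
```

```text
at [0.49   0.0063 0.1529] head -5.69 tilt 0.96 F [ 0.4  0.6 -0.5] op 0.075 t 17.4
inc cm [ 0.16 -0.22 11.09] turn 0.005 rows>= 2.2
```

View pics/e_side.png

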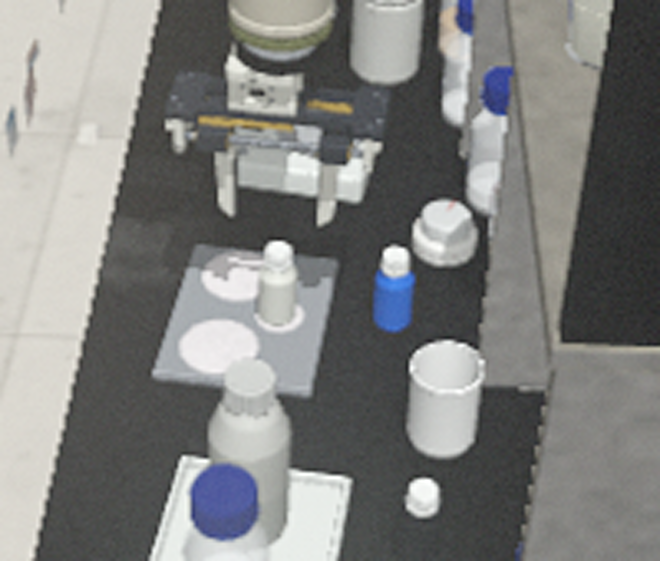

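The jaws hang astride the pale vial at crop (278,285). The blue one at (394,290) is clear of them. Descending.

Call:
play_rows --increments '[[[0.15,-0.2,3,0],[0.15,-0.2,6,0],[0.15,-0.2,9,0],[0.15,-0.2,10.5,0],[0.15,-0.2,10.8,0]]]'

```text
t: 17.95
tool_pos: [0.4886, 0.0085, 0.0433]
orientation: [-3.137, 0.156, 0.031]
force: [-0.2, -0.0, -0.4]
opening: 0.0747
```

Call:
play_rows --increments '[[[0,0,0,0],[0,0,0,0]]]'

```text
t: 18.15
tool_pos: [0.4896, 0.0084, 0.0446]
orientation: [-3.137, 0.156, 0.028]
force: [-0.4, 0.2, -0.3]
opening: 0.0751
```

```bash
python3 -c "
from h import *
go(.490,.0085,.042,-6)
"
```

```text
at [0.4896 0.0084 0.0446] head -5.68 tilt 1.02 F [-0.4  0.2 -0.3] op 0.0751 t 18.15
inc cm [ 0.04 -0.02  0.26] turn 0.006 rows>= 0.1
```

Good enough at 0.0446. Closing.

Call:
play_rows --increments '[[[0,0,0,0],[0,0,0,0],[0,0,0,0],[0,0,0,0],[0,0,0,0]]]' --jaw 2.8 --squeeze 15

```text
t: 18.65
tool_pos: [0.4896, 0.0083, 0.0447]
orientation: [-3.137, 0.156, 0.028]
force: [0.5, -0.3, 0.3]
opening: 0.0395
```

Call:
play_rows --increments '[[[0,0,0,0],[0,0,0,0],[0,0,0,0],[0,0,0,0]]]'

```text
t: 19.05
tool_pos: [0.4896, 0.0083, 0.0447]
orientation: [-3.137, 0.156, 0.028]
force: [-0.1, 1.0, -0.1]
opening: 0.0358
```

```bash
python3 -c "
from h import *
go(.490,.0085,.132,-6)
"
```

```text
at [0.4896 0.0083 0.0447] head -5.68 tilt 1.02 F [-0.1  1.  -0.1] op 0.0358 t 19.05
inc cm [-0.11 -0.02 -8.73] turn 0.006 rows>= 1.7
```

Call:
play_rows --increments '[[[0,0,-1.5,0],[0,0,-4,0],[0,0,-7,0],[0,0,-10,0],[0,0,-11,0]]]'

```text
t: 19.55
tool_pos: [0.4934, 0.008, 0.1581]
orientation: [-3.137, 0.156, 0.02]
force: [-0.3, 0.0, -0.1]
opening: 0.0363
```

Call:
play_rows --increments '[[[0,0,0,0],[0,0,0,0]]]'

```text
t: 19.75
tool_pos: [0.4932, 0.0081, 0.1573]
orientation: [-3.137, 0.156, 0.02]
force: [0.2, 0.5, -1.0]
opening: 0.0364
```

```bash
python3 -c "
from h import *
go(.5187,.28,.15,-6)
"
```

```text
at [0.4932 0.0081 0.1573] head -5.68 tilt 0.74 F [ 0.2  0.5 -1. ] op 0.0364 t 19.75
inc cm [ -0.15 -27.31   0.72] turn 0.006 rows>= 5.5
```

Call:
play_rows --increments '[[[0,-2,0,0],[0,-5.5,0,0],[0,-9.5,0,0],[0,-13.5,0,0],[0,-17,0,0]]]'

```text
t: 20.25
tool_pos: [0.5088, 0.1787, 0.1547]
orientation: [3.137, -0.156, -0.025]
force: [0.5, -0.3, -1.2]
opening: 0.0359
```

```bash
python3 -c "
from h import *
go(.5187,.28,.15,-6)
"
```

```text
at [0.5088 0.1787 0.1547] head -5.68 tilt 0.93 F [ 0.5 -0.3 -1.2] op 0.0359 t 20.25
inc cm [-1.000e-02 -1.018e+01  4.600e-01] turn 0.006 rows>= 2.0
```

Call:
play_rows --increments '[[[0,-3.5,0,0],[0,-7,0,0],[0,-9.2,0,0],[0,-10.2,0,0],[0,-10.2,0,0]]]'

```text
t: 20.75
tool_pos: [0.5179, 0.2806, 0.1527]
orientation: [3.136, -0.153, -0.029]
force: [-0.3, -0.4, -1.0]
opening: 0.0363
```

Call:
play_rows --increments '[[[0,0,0,0],[0,0,0,0],[0,0,0,0]]]'

```text
t: 21.05
tool_pos: [0.5179, 0.2795, 0.1526]
orientation: [3.136, -0.155, -0.03]
force: [0.8, -1.2, -0.3]
opening: 0.0367
```

```bash
python3 -c "
from h import *
go(.5187,.28,.0787,-6)
from plant import *
for n in('top','side',):
    im,d=read_camera(n); np.save('pics/f_%s.npy'%n,d);cv2.imwrite('pics/ff_%s.png'%n,im);cv2.imwrite('pics/f_%s.png'%n,cv2.resize(im[80:260,180:380],None,fx=3.3,fy=3.3,interpolation=cv2.INTER_CUBIC))
s=read_state();T=s['tool_pos']
print(proj('side',[T,T+[0,0,.054],[.5187,.28,.046],[.5187,.28,.131]]),proj('top',[T]))
"
```

```text
at [0.5179 0.2795 0.1526] head -5.66 tilt 1.09 F [ 0.8 -1.2 -0.3] op 0.0367 t 21.05
inc cm [ 0.21 -0.07  7.38] turn 0.006 rows>= 1.5
[[315.46968909 132.62855167]
 [315.71530549 119.01880053]
 [315.19101273 157.79402846]
 [315.55566093 137.94939373]] [[234.46496894 207.4902437 ]]
```

View pics/f_side.png

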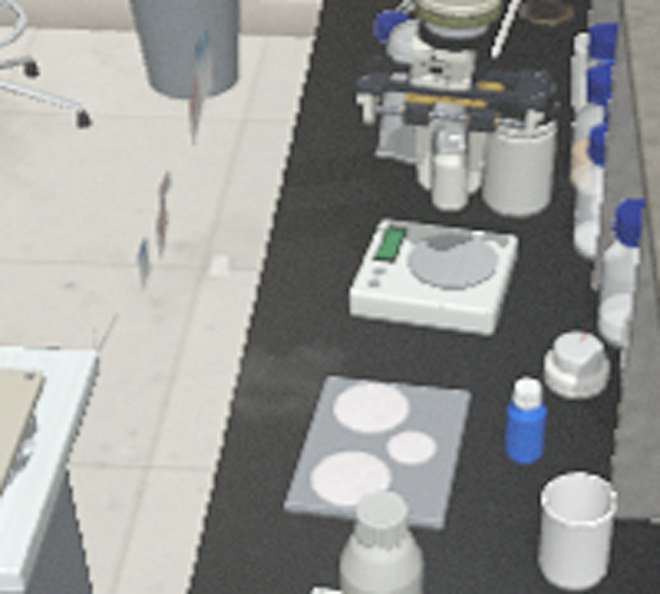

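View pics/f_top.png

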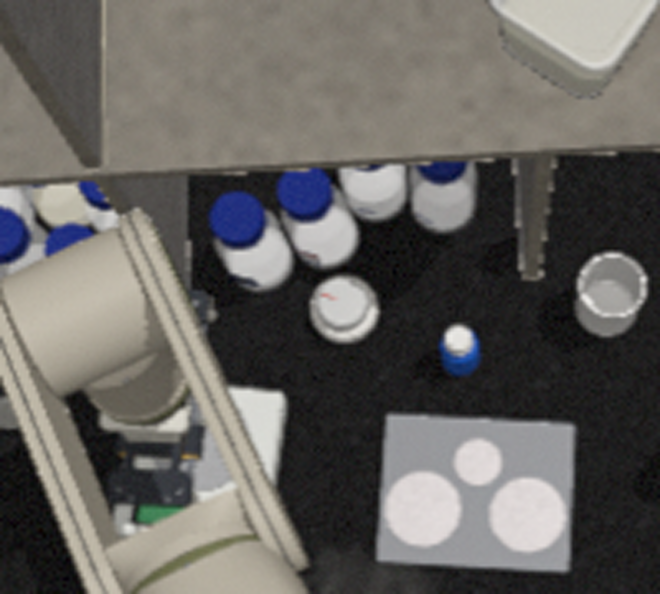

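```bash
python3 -c "
from h import *
im=cv2.imread('pics/side0.png');g=im.max(2)
m=((g<205)&(g>110)).astype(np.uint8);m[:145]=0;m[176:]=0;m[:,:301]=0;m[:,336:]=0
k,l,st,ce=cv2.connectedComponentsWithStats(m);i=1+np.argmax(st[1:,4]);print(st[i],ce[i])
cn=max(cv2.findContours((l==i).astype(np.uint8),0,1)[0],key=len);e=cv2.fitEllipse(cn);print(e)
p=plane('side',cn[:,0,:],.046);r=cv2.minEnclosingCircle((p[:,:2]*1000).astype(np.float32));print(r)
print(plane('side',[e[0],ce[i]],.046))
"
```

```text
[303 151  28  17 359] [316.58774373 159.03342618]
((316.5628356933594, 159.0293731689453), (15.889486312866211, 26.372819900512695), 90.0491714477539)
((523.3603515625, 273.6646423339844), 51.33689880371094)
[[0.52393557 0.27257347 0.046     ]
 [0.52402654 0.27255345 0.046     ]]
```

```bash
python3 -c "
from h import *
go(.521,.277,.085,-6)
"
```

```text
at [0.5181 0.2799 0.1528] head -5.65 tilt 1.07 F [-0.1  0.4 -0.7] op 0.0361 t 21.15
inc cm [0.45 0.24 6.78] turn 0.006 rows>= 1.4
```

Call:
play_rows --increments '[[[0.4,0.2,2,0],[0.4,0.2,4.5,0],[0.4,0.2,6,0],[0.4,0.2,6.3,0],[0.4,0.2,6.3,0]]]'

```text
t: 21.65
tool_pos: [0.5204, 0.2772, 0.0895]
orientation: [3.136, -0.155, -0.031]
force: [-0.1, 0.2, -0.9]
opening: 0.0362
```

Call:
play_rows --increments '[[[0,0,0,0],[0,0,0,0],[0,0,0,0]]]'

```text
t: 21.95
tool_pos: [0.521, 0.2776, 0.0906]
orientation: [3.136, -0.155, -0.028]
force: [0.2, -0.2, -0.2]
opening: 0.0362
```

```bash
python3 -c "
from h import *
go(.521,.277,.079,-6)
"
```

```text
at [0.521  0.2776 0.0906] head -5.65 tilt 1.03 F [ 0.2 -0.2 -0.2] op 0.0362 t 21.95
inc cm [0.02 0.06 1.16] turn 0.006 rows>= 0.2
```

Call:
play_rows --increments '[[[0,0,0.5,0],[0,0,0.9,0],[0,0,1.1,0],[0,0,1.1,0],[0,0,1.1,0]]]'

```text
t: 22.45
tool_pos: [0.5207, 0.2775, 0.0795]
orientation: [3.136, -0.155, -0.029]
force: [0.1, 0.1, -1.0]
opening: 0.0362
```

Call:
play_rows --increments '[[[0,0,0.1,0],[0,0,0.1,0],[0,0,0.1,0]]]'

```text
t: 22.75
tool_pos: [0.5209, 0.2776, 0.0787]
orientation: [3.136, -0.155, -0.028]
force: [-0.5, -0.4, 1.0]
opening: 0.0361
```

```bash
python3 -c "
from h import *
go(.521,.277,.079,-6)
from plant import *
for n in('side',):
    im,d=read_camera(n); cv2.imwrite('pics/g_%s.png'%n,cv2.resize(im[110:190,260:360],None,fx=6,fy=6,interpolation=cv2.INTER_CUBIC))
"
```

```text
at [0.5209 0.2776 0.0787] head -5.65 tilt 1.02 F [-0.5 -0.4  1. ] op 0.0361 t 22.75
inc cm [ 0.02  0.06 -0.03] turn 0.006 rows>= 0.0
```

View pics/g_side.png

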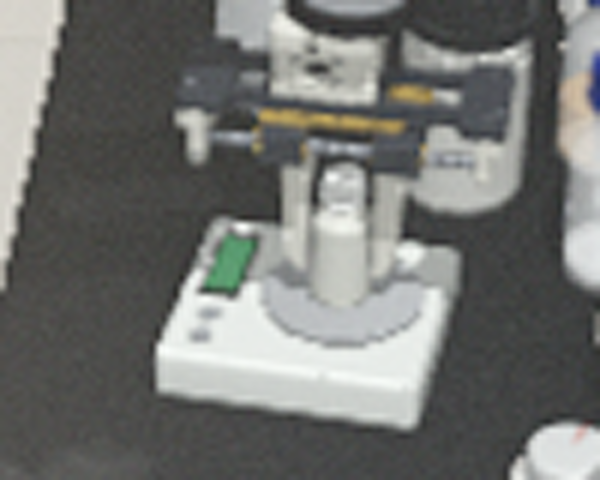

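The vial base is centred near crop (341,297) and the pan's centre, measured before, maps to (339,294), so it is well centred. Force shows first contact. Releasing.

Call:
play_rows --increments '[[[0,0,0,0],[0,0,0,0],[0,0,0,0],[0,0,0,0],[0,0,0,0]]]' --jaw 7

```text
t: 23.3
tool_pos: [0.5208, 0.2776, 0.0787]
orientation: [3.136, -0.155, -0.028]
force: [-0.6, -0.3, 0.1]
opening: 0.0688
```

Call:
play_rows --increments '[[[0,0,-1.5,0],[0,0,-4.5,0],[0,0,-9,0],[0,0,-13,0],[0,0,-17,0]]]'

```text
t: 23.8
tool_pos: [0.5239, 0.2777, 0.2518]
orientation: [3.137, -0.155, -0.026]
force: [0.7, -0.8, -0.2]
opening: 0.0701
```

```bash
python3 -c "
from h import *
go(.4818,-.245,.27,-6)
from plant import *
for n in('side',):
    im,d=read_camera(n); cv2.imwrite('pics/h_%s.png'%n,cv2.resize(im[110:190,260:360],None,fx=6,fy=6,interpolation=cv2.INTER_CUBIC))
"
```

```text
at [0.5239 0.2777 0.2518] head -5.65 tilt 0.95 F [ 0.7 -0.8 -0.2] op 0.0701 t 23.8
inc cm [ 0.93 52.43 -1.76] turn 0.006 rows>= 10.5
```

View pics/h_side.png

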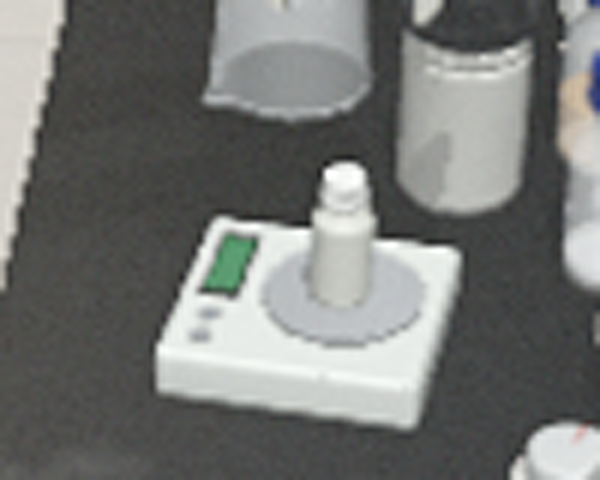

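The vial stands upright on the middle of the pan, at crop (341,240). Going back for the plastic bottle.

Call:
play_rows --increments '[[[0,4,-0.5,0],[0.2,8.5,-1,0],[0.3,13,-1.5,0],[0.4,17.5,-1.8,0],[0.5,22,-1.8,0]]]' --jaw 7.5 --squeeze 25

```text
t: 24.35
tool_pos: [0.51, 0.0577, 0.2794]
orientation: [-3.134, 0.154, 0.007]
force: [-0.2, 0.1, -0.4]
opening: 0.0751
```

```bash
python3 -c "
from h import *
go(.4818,-.245,.27,-6)
"
```

```text
at [0.51   0.0577 0.2794] head -5.62 tilt 0.34 F [-0.2  0.1 -0.4] op 0.0751 t 24.35
inc cm [ 0.17 30.41  0.82] turn 0.007 rows>= 6.1
```

Call:
play_rows --increments '[[[0,4.5,0,0],[0,9,0,0],[0,13.5,0,0],[0,18,0,0],[0,22.5,0,0]]]'

```text
t: 24.85
tool_pos: [0.4875, -0.168, 0.2798]
orientation: [-3.134, 0.154, 0.005]
force: [0.7, -0.6, 0.4]
opening: 0.0752
```

```bash
python3 -c "
from h import *
go(.4818,-.245,.27,-6)
"
```

```text
at [ 0.4875 -0.168   0.2798] head -5.62 tilt 0.25 F [ 0.7 -0.6  0.4] op 0.0752 t 24.85
inc cm [0.19 7.72 0.96] turn 0.007 rows>= 1.6
```

Call:
play_rows --increments '[[[0.1,3,0,0],[0.2,6,0,0],[0.2,7.4,0,0],[0.2,7.5,0,0],[0.2,7.5,0,0]]]'

```text
t: 25.35
tool_pos: [0.4822, -0.2421, 0.2798]
orientation: [-3.134, 0.154, 0.004]
force: [0.9, 0.7, 0.8]
opening: 0.0751
```

Call:
play_rows --increments '[[[0,0,0,0],[0,0,0,0],[0,0,0,0]]]'

```text
t: 25.65
tool_pos: [0.4825, -0.2411, 0.28]
orientation: [-3.134, 0.152, 0.004]
force: [0.6, 0.2, -0.1]
opening: 0.0752
```

```bash
python3 -c "
from h import *
go(.4818,-.245,.1715,-6)
"
```

```text
at [ 0.4825 -0.2411  0.28  ] head -5.55 tilt 0.27 F [ 0.6  0.2 -0.1] op 0.0752 t 25.65
inc cm [-1.000e-02  4.300e-01  1.085e+01] turn 0.008 rows>= 2.2
```

Call:
play_rows --increments '[[[0,0.4,3,0],[0,0.4,6.5,0],[0,0.4,9.5,0],[0,0.4,10.6,0],[0,0.4,10.6,0]]]'

```text
t: 26.15
tool_pos: [0.481, -0.2437, 0.1723]
orientation: [-3.132, 0.151, 0.009]
force: [0.2, -0.3, 0.6]
opening: 0.0748
```

Call:
play_rows --increments '[[[0,0,0,0],[0,0,0,0],[0,0,0,0]]]'

```text
t: 26.45
tool_pos: [0.4818, -0.2442, 0.174]
orientation: [-3.134, 0.151, 0.005]
force: [-0.0, -0.4, -0.1]
opening: 0.0751
```

```bash
python3 -c "
from h import *
go(.4818,-.245,.1715,-6)
"
```

```text
at [ 0.4818 -0.2442  0.174 ] head -5.52 tilt 0.31 F [-0.  -0.4 -0.1] op 0.0751 t 26.45
inc cm [0.   0.08 0.25] turn 0.008 rows>= 0.1
```

Call:
play_rows --increments '[[[0,0.1,0.25,0],[0,0.1,0.25,0],[0,0.1,0.25,0]]]'

```text
t: 26.75
tool_pos: [0.4818, -0.2453, 0.1718]
orientation: [-3.134, 0.151, 0.005]
force: [-0.4, -0.2, -0.2]
opening: 0.0748
```

Call:
play_rows --increments '[[[0,0,0,0],[0,0,0,0],[0,0,0,0],[0,0,0,0],[0,0,0,0]]]' --jaw 3

```text
t: 27.25
tool_pos: [0.4818, -0.2453, 0.1717]
orientation: [-3.134, 0.151, 0.005]
force: [-0.5, 0.5, 0.0]
opening: 0.0405
```

Call:
play_rows --increments '[[[0,0,0,0],[0,0,0,0],[0,0,0,0],[0,0,0,0],[0,0,0,0]]]'

```text
t: 27.75
tool_pos: [0.4817, -0.2453, 0.1717]
orientation: [-3.134, 0.151, 0.005]
force: [-1.0, -0.5, -0.6]
opening: 0.0401
```

Call:
play_rows --increments '[[[0,0,-1,0],[0,0,-4,0],[0,0,-8,0],[0,0,-10,0],[0,0,-10,0]]]'

```text
t: 28.25
tool_pos: [0.4838, -0.2468, 0.2767]
orientation: [-3.137, 0.151, -0.006]
force: [-0.1, -0.4, -0.7]
opening: 0.0402
```

```bash
python3 -c "
from h import *
go(.4481,.0611,.27,-5.7)
"
```

```text
at [ 0.4838 -0.2468  0.2767] head -5.52 tilt 0.2 F [-0.1 -0.4 -0.7] op 0.0402 t 28.25
inc cm [ -6.52 -30.3    0.67] turn 0.003 rows>= 6.2
```

Call:
play_rows --increments '[[[-0.5,-2.5,0,0],[-1.4,-6.5,0,0],[-2.2,-10.5,0,0],[-3.1,-14.5,0,0],[-4,-18.5,0,0]]]'

```text
t: 28.75
tool_pos: [0.4607, -0.0573, 0.2752]
orientation: [-3.137, 0.152, -0.003]
force: [0.2, 0.8, -1.2]
opening: 0.0402
```

```bash
python3 -c "
from h import *
go(.4481,.0611,.25,-5.7)
"
```

```text
at [ 0.4607 -0.0573  0.2752] head -5.55 tilt 0.11 F [ 0.2  0.8 -1.2] op 0.0402 t 28.75
inc cm [ -2.4  -11.66   2.52] turn 0.003 rows>= 2.4
```

Call:
play_rows --increments '[[[-0.8,-4,0.5,0],[-1.6,-8,1,0],[-2.3,-11,1.5,0],[-2.4,-11.6,2,0],[-2.4,-11.6,2,0]]]'

```text
t: 29.25
tool_pos: [0.4471, 0.0612, 0.2534]
orientation: [-3.138, 0.148, 0.002]
force: [0.7, -0.5, -1.2]
opening: 0.0405
```

Call:
play_rows --increments '[[[0,0,0,0],[0,0,0,0],[0,0,0,0]]]'

```text
t: 29.55
tool_pos: [0.4473, 0.0602, 0.2535]
orientation: [-3.138, 0.151, 0.002]
force: [0.2, -0.4, -1.3]
opening: 0.0404
```

```bash
python3 -c "
from h import *
go(.4481,.0611,.1785,-5.7)
"
```

```text
at [0.4473 0.0602 0.2535] head -5.51 tilt 0.06 F [ 0.2 -0.4 -1.3] op 0.0404 t 29.55
inc cm [ 0.08 -0.1   7.5 ] turn 0.003 rows>= 1.5
```

Call:
play_rows --increments '[[[0.1,-0.1,2,0],[0.1,-0.1,4.5,0],[0.1,-0.1,6.2,0],[0.1,-0.1,6.8,0],[0.1,-0.1,6.8,0]]]'

```text
t: 30.05
tool_pos: [0.448, 0.0606, 0.1849]
orientation: [-3.138, 0.152, 0.004]
force: [0.7, -0.3, -0.8]
opening: 0.0402
```

Call:
play_rows --increments '[[[0,0,0,0],[0,0,0,0],[0,0,0,0]]]'

```text
t: 30.35
tool_pos: [0.4486, 0.0605, 0.1859]
orientation: [-3.138, 0.153, 0.001]
force: [0.2, 0.3, -0.3]
opening: 0.0398
```

```bash
python3 -c "
from h import *
go(.4481,.0611,.1785,-5.7)
"
```

```text
at [0.4486 0.0605 0.1859] head -5.57 tilt 0.05 F [ 0.2  0.3 -0.3] op 0.0398 t 30.35
inc cm [-0.05 -0.05  0.74] turn 0.002 rows>= 0.1
```

Call:
play_rows --increments '[[[-0.05,-0.05,0.4,0],[-0.05,-0.05,0.6,0],[-0.05,-0.05,0.7,0],[-0.05,-0.05,0.7,0]]]'

```text
t: 30.75
tool_pos: [0.4481, 0.0611, 0.1788]
orientation: [-3.138, 0.152, 0.001]
force: [0.3, -0.1, -0.8]
opening: 0.0401
```

Call:
play_rows --increments '[[[0,0,0.1,0],[0,0,0.1,0],[0,0,0.1,0]]]'

```text
t: 31.05
tool_pos: [0.4484, 0.0611, 0.1787]
orientation: [-3.138, 0.152, 0.0]
force: [-1.5, -0.9, 5.7]
opening: 0.0404
```

Contact at the original pose. Releasing and lifting.

Call:
play_rows --increments '[[[0,0,0,0],[0,0,0,0],[0,0,0,0],[0,0,0,0],[0,0,0,0]]]' --jaw 8.5

```text
t: 31.55
tool_pos: [0.4483, 0.0611, 0.1786]
orientation: [-3.138, 0.152, 0.0]
force: [0.0, -0.5, -0.4]
opening: 0.0753
```

Call:
play_rows --increments '[[[0,0,-1.5,0],[0,0,-4,0],[0,0,-7.5,0],[0,0,-10,0],[0,0,-10,0]]]'

```text
t: 32.05
tool_pos: [0.4505, 0.0611, 0.2843]
orientation: [-3.137, 0.152, -0.012]
force: [0.1, -0.2, 0.2]
opening: 0.085
```

```bash
python3 -c "
from h import *
go(.4704,-.3411,.27,-5.8)
from plant import *
for n in('side',):
    im,d=read_camera(n); cv2.imwrite('pics/i_%s.png'%n,cv2.resize(im[110:350,200:440],None,fx=2.5,fy=2.5,interpolation=cv2.INTER_CUBIC))
"
```

```text
at [0.4505 0.0611 0.2843] head -5.56 tilt 0.45 F [ 0.1 -0.2  0.2] op 0.085 t 32.05
inc cm [ 5.87 39.84  1.42] turn 0.004 rows>= 8.1
```

View pics/i_side.png

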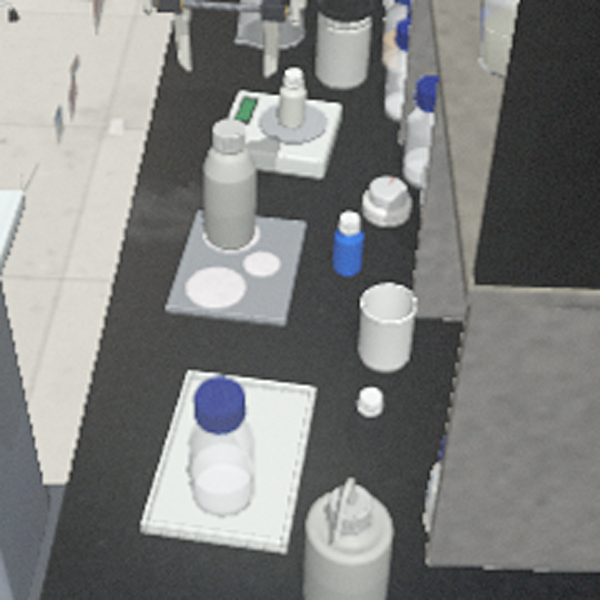

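The plastic bottle is back on its mark at crop (230,190), the vial stands on the pan at (292,100), and the glass bottle is in the tray at (222,445). Going for the glass.

Call:
play_rows --increments '[[[0.6,4,0,0],[1.3,8.5,0.3,0],[1.9,13,0.6,0],[2.6,17.5,1,0],[3.2,22,1.2,0]]]'

```text
t: 32.6
tool_pos: [0.4594, -0.1625, 0.2684]
orientation: [-3.137, 0.152, -0.005]
force: [1.1, -0.1, 0.0]
opening: 0.0848
```

```bash
python3 -c "
from h import *
go(.4704,-.3411,.27,-5.8)
"
```

```text
at [ 0.4594 -0.1625  0.2684] head -5.55 tilt 0.2 F [ 1.1 -0.1  0. ] op 0.0848 t 32.6
inc cm [ 2.82 17.67 -0.18] turn 0.004 rows>= 3.6
```

Call:
play_rows --increments '[[[0.7,4.5,0,0],[1.4,9,0,0],[2.1,13.5,0,0],[2.7,17,0,0],[2.8,17.5,0,0]]]'

```text
t: 33.1
tool_pos: [0.4691, -0.3425, 0.2664]
orientation: [-3.135, 0.158, -0.001]
force: [-0.1, 0.6, -0.3]
opening: 0.0849
```

Call:
play_rows --increments '[[[0,0,0,0],[0,0,0,0],[0,0,0,0]]]'

```text
t: 33.4
tool_pos: [0.4692, -0.3412, 0.2662]
orientation: [-3.135, 0.156, -0.001]
force: [-0.2, -0.4, 0.1]
opening: 0.0851
```

```bash
python3 -c "
from h import *
go(.4704,-.3411,.1497,-5.8)
"
```

```text
at [ 0.4692 -0.3412  0.2662] head -5.69 tilt 0.16 F [-0.2 -0.4  0.1] op 0.0851 t 33.4
inc cm [1.200e-01 1.000e-02 1.165e+01] turn 0.002 rows>= 2.3
```

Call:
play_rows --increments '[[[0.1,0,3.5,0],[0.1,0,7,0],[0.1,0,10,0],[0.1,0,11.3,0],[0.1,0,11.3,0]]]'

```text
t: 33.9
tool_pos: [0.4694, -0.3391, 0.1512]
orientation: [-3.133, 0.154, 0.004]
force: [0.3, 0.1, 0.1]
opening: 0.0846
```

Call:
play_rows --increments '[[[0,0,0,0],[0,0,0,0],[0,0,0,0]]]'

```text
t: 34.2
tool_pos: [0.4703, -0.3398, 0.1532]
orientation: [-3.134, 0.154, 0.0]
force: [-1.0, 1.0, -0.3]
opening: 0.0852
```

```bash
python3 -c "
from h import *
go(.4704,-.3411,.1497,-5.8)
"
```

```text
at [ 0.4703 -0.3398  0.1532] head -5.62 tilt 0.2 F [-1.   1.  -0.3] op 0.0852 t 34.2
inc cm [0.03 0.13 0.35] turn 0.003 rows>= 0.1
```

Call:
play_rows --increments '[[[0,0.1,0.3,0],[0,0.1,0.35,0],[0,0.1,0.35,0]]]'

```text
t: 34.5
tool_pos: [0.4701, -0.3409, 0.1497]
orientation: [-3.134, 0.154, 0.0]
force: [-1.0, 0.1, 0.7]
opening: 0.085
```

Call:
play_rows --increments '[[[0,0,0,0],[0,0,0,0],[0,0,0,0],[0,0,0,0],[0,0,0,0]]]' --jaw 4

```text
t: 35.0
tool_pos: [0.4702, -0.3409, 0.1497]
orientation: [-3.134, 0.154, 0.0]
force: [-0.7, 0.5, 0.3]
opening: 0.0524
```

Call:
play_rows --increments '[[[0,0,0,0],[0,0,0,0],[0,0,0,0],[0,0,0,0],[0,0,0,0]]]'

```text
t: 35.5
tool_pos: [0.4701, -0.3409, 0.1497]
orientation: [-3.134, 0.154, 0.0]
force: [-0.4, 0.1, -0.9]
opening: 0.0521
```

Call:
play_rows --increments '[[[0,0,-1,0],[0,0,-3.5,0],[0,0,-6.5,0],[0,0,-8,0],[0,0,-8,0]]]'

```text
t: 36.0
tool_pos: [0.4714, -0.3422, 0.2331]
orientation: [-3.138, 0.154, -0.006]
force: [0.1, -0.4, -3.6]
opening: 0.0529
```

```bash
python3 -c "
from h import *
go(.4384,-.0341,.23,-5.77)
"
```

```text
at [ 0.4714 -0.3422  0.2331] head -5.62 tilt 0.23 F [ 0.1 -0.4 -3.6] op 0.0529 t 36.0
inc cm [ -6.3  -30.34   0.29] turn 0.003 rows>= 6.2
```

Call:
play_rows --increments '[[[-0.5,-2.5,0,0],[-1.3,-6.5,0,0],[-2.2,-10.5,0,0],[-3,-14.5,0,0],[-3.8,-18.5,0,0]]]'

```text
t: 36.5
tool_pos: [0.4506, -0.1527, 0.2311]
orientation: [-3.137, 0.155, -0.003]
force: [0.7, 0.3, -2.7]
opening: 0.0525
```

```bash
python3 -c "
from h import *
go(.4384,-.0341,.23,-5.77)
"
```

```text
at [ 0.4506 -0.1527  0.2311] head -5.65 tilt 0.13 F [ 0.7  0.3 -2.7] op 0.0525 t 36.5
inc cm [ -2.38 -11.68   0.11] turn 0.002 rows>= 2.4
```

Call:
play_rows --increments '[[[-0.7,-3.3,0,0],[-1.3,-6.5,0,0],[-1.9,-9,0,0],[-2.2,-11,0,0],[-2.3,-11.4,0,0]]]'

```text
t: 37.0
tool_pos: [0.438, -0.035, 0.2296]
orientation: [-3.136, 0.151, 0.0]
force: [-0.4, 0.8, -2.2]
opening: 0.0524
```

Call:
play_rows --increments '[[[0,0,0,0],[0,0,0,0],[0,0,0,0]]]'

```text
t: 37.3
tool_pos: [0.4379, -0.0358, 0.2291]
orientation: [-3.136, 0.153, 0.001]
force: [0.3, 0.4, -1.5]
opening: 0.0522
```

```bash
python3 -c "
from h import *
go(.4384,-.0341,.157,-5.77)
"
```

```text
at [ 0.4379 -0.0358  0.2291] head -5.57 tilt 0.11 F [ 0.3  0.4 -1.5] op 0.0522 t 37.3
inc cm [ 0.04 -0.16  7.21] turn 0.003 rows>= 1.4
```

Call:
play_rows --increments '[[[0,-0.15,2,0],[0,-0.15,4.5,0],[0,-0.15,6,0],[0,-0.15,6.6,0],[0,-0.15,6.6,0]]]'

```text
t: 37.8
tool_pos: [0.4375, -0.0344, 0.1624]
orientation: [-3.136, 0.154, 0.004]
force: [0.8, 0.3, -1.3]
opening: 0.0522
```

Call:
play_rows --increments '[[[0,0,0,0],[0,0,0,0],[0,0,0,0]]]'

```text
t: 38.1
tool_pos: [0.4381, -0.0345, 0.1633]
orientation: [-3.136, 0.154, 0.002]
force: [0.1, 0.1, -1.8]
opening: 0.0523
```

```bash
python3 -c "
from h import *
go(.4384,-.0341,.157,-5.77)
"
```

```text
at [ 0.4381 -0.0345  0.1633] head -5.61 tilt 0.11 F [ 0.1  0.1 -1.8] op 0.0523 t 38.1
inc cm [ 0.03 -0.04  0.63] turn 0.003 rows>= 0.1
```

Call:
play_rows --increments '[[[0,0,0.3,0],[0,0,0.5,0],[0,0,0.6,0],[0,0,0.6,0]]]'

```text
t: 38.5
tool_pos: [0.4379, -0.0345, 0.157]
orientation: [-3.136, 0.154, 0.002]
force: [0.8, -0.0, -2.4]
opening: 0.0525
```

Call:
play_rows --increments '[[[0,0,0.1,0],[0,0,0.1,0],[0,0,0.1,0]]]'

```text
t: 38.8
tool_pos: [0.4381, -0.0346, 0.1568]
orientation: [-3.136, 0.153, 0.001]
force: [-3.1, -1.2, 5.2]
opening: 0.0521
```

Call:
play_rows --increments '[[[0,0,0,0],[0,0,0,0],[0,0,0,0],[0,0,0,0],[0,0,0,0]]]' --jaw 9

```text
t: 39.3
tool_pos: [0.4381, -0.0346, 0.1566]
orientation: [-3.136, 0.153, 0.001]
force: [0.4, -0.0, 0.2]
opening: 0.0871
```

Call:
play_rows --increments '[[[0,0,-1.5,0],[0,0,-4,0],[0,0,-8,0],[0,0,-12,0],[0,0,-14,0]]]'

```text
t: 39.8
tool_pos: [0.4393, -0.035, 0.3006]
orientation: [-3.137, 0.153, -0.006]
force: [0.5, 0.2, 0.5]
opening: 0.0899
```

Call:
play_rows --increments '[[[0,4,0,0],[0,9,0,0],[0,14,0,0],[0,18,0,0],[0,20,0,0]]]'

```text
t: 40.3
tool_pos: [0.4189, -0.237, 0.3001]
orientation: [-3.137, 0.157, -0.005]
force: [0.1, -0.0, -0.6]
opening: 0.0898
```

Call:
play_rows --increments '[[[0,0,0,0],[0,0,0,0],[0,0,0,0],[0,0,0,0]]]'

```text
t: 40.7
tool_pos: [0.4192, -0.2359, 0.3003]
orientation: [-3.137, 0.155, -0.006]
force: [-0.6, 0.6, 0.5]
opening: 0.0902
```

Run:
```python
from h import *
from plant import *
D={}
for n in('top','side'):
    im,d=read_camera(n); D[n]=d; cv2.imwrite('pics/j_%s.png'%n,cv2.resize(im[110:350,200:440],None,fx=2.5,fy=2.5,interpolation=cv2.INTER_CUBIC))
def top(n,dep,box,z0,z1,name):
    c=cloud(n,dep,*box);m=(c[...,2]>z0)&(c[...,2]<z1)
    k,l,st,_=cv2.connectedComponentsWithStats(m.astype(np.uint8));i=1+np.argmax(st[1:,4]);m=l==i
    p=c[m];v,u=np.nonzero(m)
    print(name,n,len(p),"med",np.median(p,0).round(4),"px",u.mean()+box[0],v.mean()+box[2])
for lab,dt,ds in(("before",np.load("pics/top0.npy"),np.load("pics/side0.npy")),("after",D['top'],D['side'])):
    print(lab)
    top("top",dt,(290,325,205,250),.178,.2,"plastic")
    top("top",dt,(325,360,210,250),.158,.18,"glass")
    top("side",ds,(278,310,150,190),.182,.2,"plastic")
    top("side",ds,(270,300,175,210),.162,.18,"glass")
top("top",D['top'],(225,255,190,225),.115,.14,"vial"); top("side",D['side'],(305,330,130,160),.122,.14,"vial")
```

```text
before
plastic top 149 med [0.446  0.0632 0.1861] px 306.5838926174497 225.46308724832215
glass top 222 med [ 0.4363 -0.0329  0.1668] px 339.4054054054054 227.8963963963964
plastic side 88 med [0.4517 0.0581 0.1861] px 291.2613636363636 161.5340909090909
glass side 151 med [ 0.4393 -0.0359  0.1657] px 284.8344370860927 185.95364238410596
after
plastic top 147 med [0.4476 0.0625 0.1872] px 306.84353741496597 224.7891156462585
glass top 226 med [ 0.4356 -0.0329  0.1663] px 339.429203539823 228.20353982300884Traceback (most recent call last):
  File "<stdin>", line 15, in <module>
  File "<stdin>", line 8, in top
    return _wrapfunc(a, 'argmax', axis=axis, out=out, **kwds)
    return bound(*args, **kwds)
ValueError: attempt to get argmax of an empty sequence
```

View pics/j_side.png

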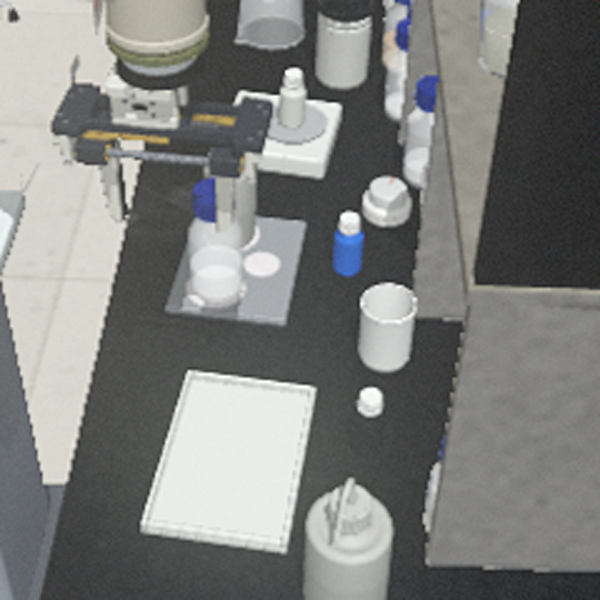

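View pics/j_top.png

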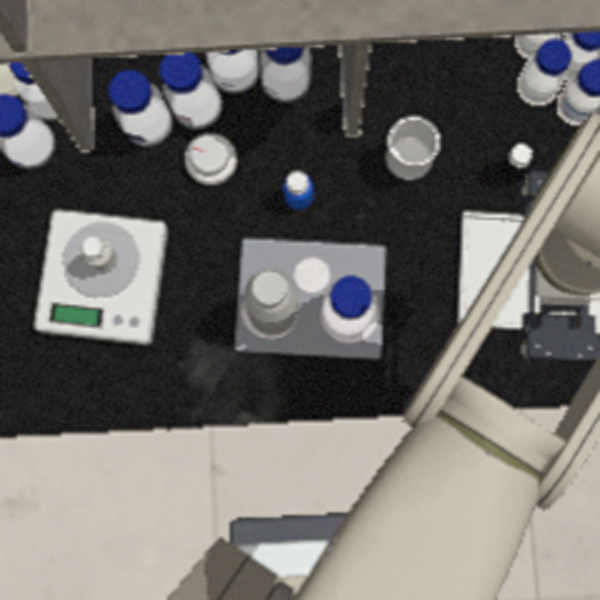

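Run:
```python
from h import *
from plant import *
im,d=read_camera('top')
c=cloud('top',d,220,265,185,240);m=((c[...,2]>.115)&(c[...,2]<.145)).astype(np.uint8)
k,l,st,ce=cv2.connectedComponentsWithStats(m);i=1+np.argmax(st[1:,4]);u=ce[i]+[220,185]
print(st[i],u,plane('top',[u],.128),"pan by top (.5185,.281)")
s=read_state();print(s['tool_pos'],s['force'],np.abs(s['dq']).max())
```

```text
[14 20  9  9 62] [237.51612903 208.96774194] [[0.51811376 0.2749389  0.128     ]] pan by top (.5185,.281)
[ 0.41914677 -0.23621548  0.30026237] [ 0.6968986   0.66064468 -0.5768984 ] 0.006064241615694249
```

```bash
python3 -c "
from plant import *
print(close_job())"
```

```text
the job is handed in; nothing more can be done
None
```

I moved both bottles to the tray, the glass one first and then the plastic one. Then I set the pale vial on the balance's pan and put each bottle back on the board at the pose where I had gripped it. The job was handed in at about 41 s of the 144 s allowed; the hand-in reports no verdict.

**Last checks:**
- **Bottles:** in the top view both caps came out within about 2 mm of their starting positions. The side-view check failed because the parked arm hid at least the plastic bottle's cap.
- **Vial:** it looks upright on the pan and released. The top view puts it about 6 mm off centre in y, while the side view put it almost on centre. The two cameras disagree by up to about 9 mm on the pan, so I aimed between them. Both readings are well inside the 15 mm limit.
- **Bystanders:** the cup, timer, wash bottle and jar looked undisturbed in the last images, though I did not measure them. The arm was parked clear of everything.

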